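Seat the board carrier on its pegs and hold the scanner over it

TASK

Set the board carrier down on the fixture so that both pegs go up through its two holes and it sits fully down, and let go of it. Then pick up the hand-held scanner by its grip, carry it across the row with the cup, the bin and the bottle, and finish while still holding it upright and still, hovering about a centimetre above the tallest part on the board, centred over the carrier and lined up lengthways with it (either way round). Do not drop the carrier, never let the scanner touch the carrier or the fixture, and do not knock or shift the things in the row.

Things in the scene. Friction and masses are not known exactly. Their poses are not given: they have to be found in the camera images.
- carrier: Board carrier, loose, 0.22 kg, right of the row: flat aluminium block 124 x 46 x 18 mm (length along x, width along y), two 12 mm through holes at x = +48 and -48 mm. A green board with a terminal block and a capacitor is fixed on the middle of its top; the tallest part is 31 mm above the underside. Origin: centre of the underside; z up. Grip it across the 46 mm width.
- fixture: Fixture, fixed, left of the row: dark foot 150 x 100 x 8 mm, aluminium pedestal 124 x 40 mm with its top 30 mm above the bench, two upright 8 mm pegs at x = +48 and -48 mm, 14 mm tall, upper 7 mm tapered to 3 mm. Origin: centre of the foot's underside; x along the pedestal, z up. Seated, the carrier's origin is 30 mm above this one, long axis along x, either way round.
- scanner: Hand-held scanner, loose, 0.28 kg, standing upright right of the row: flat grey head 90 x 44 mm (length along x), 28 mm high, scanning window in its flat underside; upright black grip over the head's centre, 36 mm along x by 22 mm along y, from 33 to 92 mm above the underside. Origin: centre of the underside; z up. Grip it across the 22 mm.
- cup: Round black parts cup, 96 mm wide, 74 mm high, loose; the nearest thing of the row that runs away from the robot between the two sides. Origin: centre of the underside.
- relay_bin: Open black parts bin with small parts in it, 160 mm (along x) by 105 mm, 80 mm high, loose; in the middle of the row. Origin: centre of the underside.
- bottle: White dropper bottle with a pointed cap, 55 mm wide, 122 mm high, loose; the farthest and tallest thing of the row. Origin: centre of the underside.
Mind the look-alikes: they are no part of the job. What is shaped like the scanner but orange or purple is not meant.

How it is judged:
On the way:
1. the carrier sits fully down on the fixture's pegs and is released (z of carrier in the frame of fixture between 0.026 and 0.034 m and horizontal distance between carrier and fixture below 0.005 m and angle between the x axis of carrier and the x axis of fixture, either way round below 0.1 rad and angle between carrier's own z axis and vertical below 0.05 rad and contact force between the fingers and carrier below 0.1 N), for 0.2 s.
At the end, for the whole second after the job is handed in: Carrier flat on the fixture (height within 4 mm, centre 5 mm, axis 0.1 rad), released. Scanner held in the fingers, still, upright within 0.1 rad, touching neither; underside 4 to 22 mm above the tallest part on the board, centre within 10 mm of the carrier's, long axis within 0.12 rad (all of step 1 and z of scanner in the frame of carrier between 0.035 and 0.053 m and horizontal distance between scanner and carrier below 0.01 m and angle between the x axis of scanner and the x axis of carrier, either way round below 0.12 rad and angle between scanner's own z axis and vertical below 0.1 rad and linear speed of scanner below 0.02 m/s and angular speed of scanner below 0.2 rad/s and contact force between the fingers and scanner above 1 N and contact force between scanner and carrier below 0.05 N and contact force between scanner and fixture below 0.05 N); the arm keeps its last pose, push and grip.
It fails at once if the scanner touches the carrier or the fixture (contact force between scanner and carrier above 0.3 N or contact force between scanner and fixture above 0.3 N).
It fails at once if the carrier is dropped: out of the fingers while more than 25 mm above its seat (contact force between the fingers and carrier below 0.02 N and height (world z) of carrier above 0.055 m).
It fails at once if a thing in the row is knocked over or shifted by more than 10 mm (distance of any of cup, relay_bin, bottle from where it was at the start of the episode above 0.01 m or angle between any of cup, relay_bin, bottle's own z axis and vertical above 0.2 rad).
It also fails if it takes over 61 s, if anything falls off the work surface, if the arm or the gripper's body presses on something with over 40 N, if the wrist force passes 120 N, or if a joint passes its speed limit or range.

ROBOT

A 6-joint arm with a two-finger parallel gripper is mounted at the origin on a cart in front of the work surface, level with it; the furniture and walls round the work are solid. World frame = base frame: x ahead of the robot, y to its left, z up, the work surface at z = 0. Lengths are in m, angles in rad, forces in N, time in s.
With the tool pointing down it reaches from about 0.3 to 0.775 m from the base axis. Payload 14.6 kg.
Tool frame: the origin (TCP) lies on the front face of the gripper's body, between the roots of the fingers; the fingertips stand 97 mm ahead of it and the grasp point (between the pads) lies 78 mm ahead of it; z points along the fingers, y is the direction in which the jaws open and shut (so a half turn about z gives the same grasp; the last joint's range is limited). The gripper opens to 94 mm and grips with 3 to 60 N. Pads are 16 mm wide; open, the fingers measure 119 mm over their backs; the gripper's body (75 mm by 177 mm) begins 78 mm behind the grasp point.
Start: joints at [-1.325, 0.3, 1.521, -0, 1.321, -0.067], TCP at [0.169, -0.523, 0.303] pointing down, gripper open.
Joint ranges: [-3.03, 3.03], [-0.79, 2.21], [0.23, 2.52], [-1.04, 4.18], [0, 3.07], [-2.55, 2.55]. Speed limits (rad/s): [2.22, 2.22, 2.57, 3.14, 3.14, 3.14].

INTERFACE

Orientations are given as [roll, pitch, yaw] about the fixed x, y, z axes, in that order (R = Rz(yaw) Ry(pitch) Rx(roll)).
In Python, from station import ctrl gives the robot as it stands. The module is installed in compiled form; this text tells all that it offers.
- The arm moves only by the shell command python3 -m pendant 'ROWS' [FORCE]. ROWS is JSON, a list of rows, each an object of numbers: "rx", "ry", "rz": the turn, a rotation vector about the tool's x, y, z each as a share of 4 degrees, from -1 to 1; "tx", "ty", "tz": the shift along the tool's x, y, z each as a share of 0.04 m, from -1 to 1; "grip": the gripper command: -1 is fully open, 1 is shut, values between are in proportion. A call has 1 to 8 rows; each row shifts and turns the pose as measured when the row begins, along the tool's axes as they then stand; what a row does not reach is not made up. A row lasts 1/12 s, in which the tool goes at most 41.7 mm and 7.16 degrees, less where a joint would pass 70% of its speed; a pose out of reach is approached as far as the arm can. A call with a number of a shift or a turn outside -1 to 1 is refused whole. A call with a gripper value outside its range is refused whole. The fingers move at their own pace and stop on an object; FORCE is the grip in N (left out, the last holds). Time passes only in rows, so rows that do not move let the fingers close. It gives the time, the measured TCP pose, the force and the opening at its end, in the units of the state.
- ctrl.get_obs(): the state, without advancing time (a new reading comes with each control period).
- ctrl.camera(name): name is "side" or "top" or "wrist"; returns a dict with "pixels" (420x560x3 uint8, blue, green, red), "fx", "fy", "cx", "cy" (pixels), "k1" (the pictures are not rectified: a ray, as slopes to the right and down, at radius r is drawn at 1 + k1 r^2 times it, then the intrinsics apply), "world_from_camera" (4x4, takes a point from camera to world coordinates). Camera axes: x right, y up, looking along -z (the intrinsics and any distortion apply to the point x, -y, -z); pixel columns grow to the right and rows downward; lengths in m; the calibration is good to about 2 mm. A picture is of the moment at which its call begins. There is no depth.
- ctrl.hand_in(): hands the job in, once; it reports no verdict.
The state is a dict: "time_s": time; "qpos": joint angles; "joint_vel": joint speeds; "tau": joint torques, N m; "ee_pos": TCP position; "eef_rot": TCP orientation; "force": force on the tool from outside, world axes, zero at the start; "moment": the same for the moment, N m; "grip_width": finger opening in m.
Only numpy, scipy, OpenCV 4.12 (cv2) and the standard library are available. Lean on these libraries where they do the work, as an engineer would, in place of code of your own. Each camera call takes 0.05 s, during which the arm holds its last target.

## Working session

There is one attempt and no reset: what is moved stays moved. The work goes in short steps, Python scripts to look and compute and a shell command to move; the robot and the scene stay as the last step left them, time stands still between calls to the robot, and variables do not carry over. Pictures are saved under pics/ and viewed, and the job is handed in when it is done.

```bash
mkdir -p pics; ls
cat > h.py <<'E'
import numpy as np, cv2, pickle
from station import ctrl
def snap(name,tag):
    c=ctrl.camera(name); cv2.imwrite(f'pics/{tag}.png',c['pixels']); pickle.dump(c,open(f'pics/{tag}.pkl','wb')); return c
def load(tag): return pickle.load(open(f'pics/{tag}.pkl','rb'))
def ray(c,u,v):
    K=np.array([[c['fx'],0,c['cx']],[0,c['fy'],c['cy']],[0,0,1]]);
    p=cv2.undistortPoints(np.array([[[u,v]]],float),K,np.array([c['k1'],0,0,0.]))[0,0]
    T=np.array(c['world_from_camera']); d=T[:3,:3]@np.array([p[0],-p[1],-1]); return T[:3,3],d
def onz(c,u,v,z):
    o,d=ray(c,u,v); return o+d*(z-o[2])/d[2]
def proj(c,P):
    T=np.linalg.inv(np.array(c['world_from_camera'])); q=T[:3,:3]@np.array(P)+T[:3,3]
    x,y=q[0]/-q[2],-q[1]/-q[2]; s=1+c['k1']*(x*x+y*y); return c['fx']*x*s+c['cx'],c['fy']*y*s+c['cy']
E
python3 - <<'E'
from h import *
for n in ['side','top','wrist']:
    c=snap(n,n+'0'); print(n,c['fx'],c['cx'],c['cy'],c['k1'],np.round(c['world_from_camera'],3).tolist())
o=ctrl.get_obs(); print({k:np.round(v,3).tolist() for k,v in o.items()})
E
```

```text
pics
side 466.1679275837434 273.4527783086172 207.86804779634846 -0.01916867743902546 [[-0.804, 0.411, -0.429, 0.003], [-0.594, -0.543, 0.593, 0.798], [0.011, 0.732, 0.681, 0.998], [0.0, 0.0, 0.0, 1.0]]
top 403.02167711465455 281.276281319674 218.95680428082898 -0.004562221225574004 [[0.019, 0.995, -0.096, 0.46], [-1.0, 0.018, -0.01, -0.052], [-0.008, 0.096, 0.995, 1.327], [0.0, 0.0, 0.0, 1.0]]
wrist 332.7127668362539 276.82889596205314 212.38187044932832 -0.02335511433434817 [[0.307, 0.918, 0.252, 0.244], [-0.952, 0.297, 0.08, -0.501], [-0.001, -0.264, 0.964, 0.384], [0.0, 0.0, 0.0, 1.0]]
{'time_s': 0.15, 'qpos': [-1.325, 0.3, 1.521, -0.0, 1.321, -0.067], 'joint_vel': [0.001, -0.002, -0.003, 0.002, 0.001, -0.0], 'tau': [0.0, -53.196, -35.282, 0.071, 0.024, -0.0], 'ee_pos': [0.169, -0.523, 0.302], 'eef_rot': [-3.141, -0.0, 0.313], 'force': [-0.071, 0.079, 0.385], 'moment': [-0.002, 0.018, -0.015], 'grip_width': 0.094}
```

View pics/side0.png

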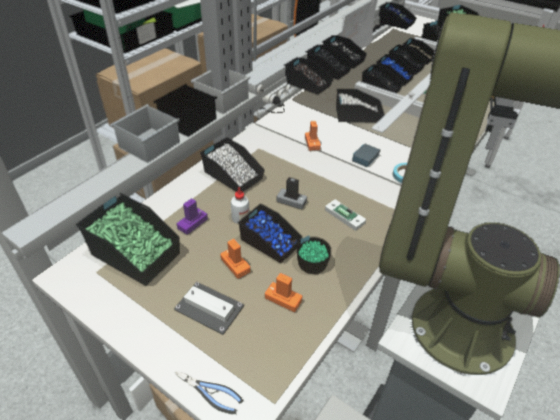

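View pics/top0.png

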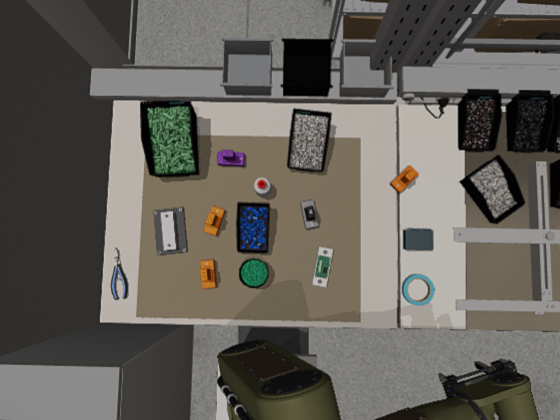

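View pics/wrist0.png

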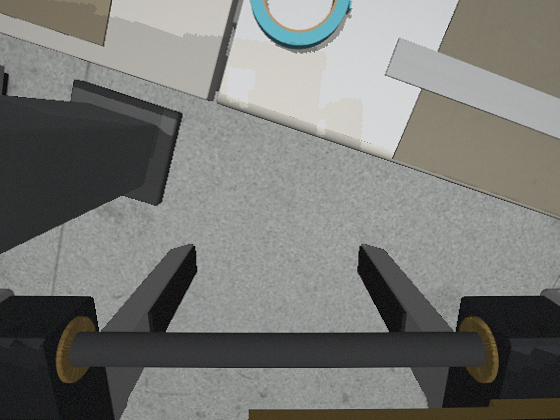

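The top view shows the carrier near (323,267), the grey scanner at (310,213) and the fixture at (170,231). The row is the cup (254,273), bin (253,227) and bottle (262,185). The orange and purple look-alikes stand left of the row. Next I'll zoom in.

Run:
```python
from h import *
c=load('top0');im=c['pixels']
a=cv2.resize(im[180:300,140:350],None,fx=3.8,fy=3.8,interpolation=cv2.INTER_CUBIC);cv2.imwrite('pics/topz.png',a)
hsv=cv2.cvtColor(im,cv2.COLOR_BGR2HSV)
# aluminium: bright low sat
m=((hsv[...,1]<40)&(hsv[...,2]>150)).astype(np.uint8)
for nm,(x0,x1,y0,y1),z in [('carrier',(300,345,240,295),.018),('fixture',(155,186,208,254),.03),('bottle',(250,275,173,196),.09)]:
    s=np.zeros_like(m);s[y0:y1,x0:x1]=m[y0:y1,x0:x1]
    if nm=='carrier': s[y0:y1,x0:x1]|=((hsv[...,0]>40)&(hsv[...,0]<95)&(hsv[...,1]>60)).astype(np.uint8)[y0:y1,x0:x1]
    n,l,st,ce=cv2.connectedComponentsWithStats(s);k=1+np.argmax(st[1:,4]);ct=cv2.findContours((l==k).astype(np.uint8),0,2)[0][0]
    r=cv2.minAreaRect(ct);b=cv2.boxPoints(r);w=np.array([onz(c,*p,z) for p in b])
    print(nm,r,st[k,4],w.round(3).tolist(),w.mean(0).round(4),[np.linalg.norm(w[i]-w[i-1]).round(4) for i in (1,2)])
for nm,(u,v),z in [('cup',(254,273),.074),('bin',(253,227),.08),('bottle',(262,185),.122),('or1',(214,221),.09),('or2',(208,273),.09),('pur',(231,158),.09),('scan',(310,213),.06)]: print(nm,onz(c,u,v,z).round(3))
```

```text
carrier ((322.2148742675781, 266.5398254394531), (13.948037147521973, 38.71217727661133), 10.491477966308594) 420 [[0.377, -0.141, 0.018], [0.499, -0.163, 0.018], [0.492, -0.207, 0.018], [0.37, -0.185, 0.018]] [ 0.4344 -0.1742  0.018 ] [np.float64(0.1243), np.float64(0.045)]
fixture ((167.8236541748047, 229.97186279296875), (37.59724807739258, 11.868256568908691), 85.03025817871094) 433 [[0.601, 0.354, 0.03], [0.605, 0.316, 0.03], [0.484, 0.3, 0.03], [0.48, 0.338, 0.03]] [0.5426 0.3268 0.03  ] [np.float64(0.0386), np.float64(0.1221)]
bottle ((261.5, 185.0), (14.0, 15.0), 90.0) 84 [[0.706, 0.047, 0.09], [0.706, 0.001, 0.09], [0.662, -0.0, 0.09], [0.661, 0.046, 0.09]] [0.6839 0.0235 0.09  ] [np.float64(0.0468), np.float64(0.0441)]
cup [0.411 0.041 0.074]
bin [0.553 0.047 0.08 ]
bottle [0.678 0.02  0.122]
or1 [0.569 0.168 0.09 ]
or2 [0.409 0.18  0.09 ]
pur [0.768 0.121 0.09 ]
scan [ 0.602 -0.13   0.06 ]
```

View pics/topz.png

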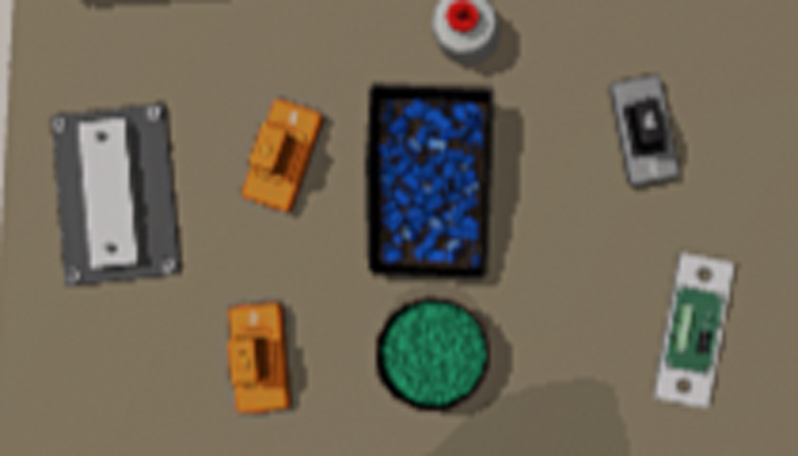

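```bash
cat >> h.py <<'E'
from scipy.spatial.transform import Rotation as Ro
def plan(pos,yaw,N):
    o=ctrl.get_obs();p=np.array(o['ee_pos']);R=Ro.from_euler('xyz',o['eef_rot'])
    Rt=Ro.from_euler('xyz',[np.pi,0,yaw]); d=(np.array(pos)-p)/N
    dr=(R.inv()*Rt).as_rotvec()/N
    print('t',round(o['time_s'],2),'pos',p.round(4),'rpy',np.round(o['eef_rot'],3),'f',np.round(o['force'],1),'w',round(o['grip_width'],4),'q',np.round(o['qpos'],2))
    for i in range(N):
        t=R.inv().apply(d)/.04; r=np.degrees(dr)/4
        print('  t',t.round(2),'r',r.round(2)); R=R*Ro.from_rotvec(dr)
E
python3 -c "
from h import *
plan([.4344,-.1742,.22],-.179,12)"
```

```text
t 0.15 pos [ 0.1692 -0.5232  0.3022] rpy [-3.141 -0.     0.313] f [-0.1  0.1  0.4] w 0.0944 q [-1.32  0.3   1.52 -0.    1.32 -0.07]
  t [ 0.75 -0.52  0.17] r [-0.    0.    0.59]
  t [ 0.73 -0.55  0.17] r [-0.    0.    0.59]
  t [ 0.7  -0.58  0.17] r [-0.    0.    0.59]
  t [ 0.68 -0.61  0.17] r [-0.    0.    0.59]
  t [ 0.65 -0.64  0.17] r [-0.    0.    0.59]
  t [ 0.63 -0.66  0.17] r [-0.    0.    0.59]
  t [ 0.6  -0.69  0.17] r [-0.    0.    0.59]
  t [ 0.57 -0.71  0.17] r [-0.    0.    0.59]
  t [ 0.54 -0.74  0.17] r [-0.    0.    0.59]
  t [ 0.51 -0.76  0.17] r [-0.    0.    0.59]
  t [ 0.48 -0.78  0.17] r [-0.    0.    0.59]
  t [ 0.45 -0.8   0.17] r [-0.    0.    0.59]
```

```bash
python3 -m pendant '[{"tx":0.75,"ty":-0.52,"tz":0.1,"rz":0.6,"grip":-1},{"tx":0.73,"ty":-0.55,"tz":0.1,"rz":0.6,"grip":-1},{"tx":0.7,"ty":-0.58,"tz":0.1,"rz":0.6,"grip":-1},{"tx":0.68,"ty":-0.61,"tz":0.1,"rz":0.6,"grip":-1},{"tx":0.65,"ty":-0.64,"tz":0.1,"rz":0.6,"grip":-1},{"tx":0.63,"ty":-0.66,"tz":0.1,"rz":0.6,"grip":-1},{"tx":0.6,"ty":-0.69,"tz":0.1,"rz":0.6,"grip":-1},{"tx":0.57,"ty":-0.71,"tz":0.1,"rz":0.6,"grip":-1}]'
python3 -c "
from h import *
plan([.4344,-.1742,.24],-.179,8)"
```

```text
t 0.15 pos [ 0.1692 -0.5232  0.3022] rpy [-3.141 -0.     0.313] f [-0.1  0.1  0.4] w 0.0944 q [-1.32  0.3   1.52 -0.    1.32 -0.07]
  t [ 1.12 -0.78  0.2 ] r [-0.    0.    0.88]
  t [ 1.07 -0.85  0.2 ] r [-0.    0.    0.88]
  t [ 1.02 -0.91  0.2 ] r [-0.    0.    0.88]
  t [ 0.96 -0.98  0.19] r [-0.    0.    0.88]
  t [ 0.9  -1.03  0.19] r [-0.    0.    0.88]
  t [ 0.83 -1.09  0.19] r [-0.    0.    0.88]
  t [ 0.77 -1.14  0.19] r [-0.    0.    0.88]
  t [ 0.7  -1.18  0.19] r [-0.    0.    0.88]$[0]: bad value
```

```bash
python3 -m pendant '[{"rx":0,"ry":0,"rz":0.6,"tx":0.75,"ty":-0.52,"tz":0.1,"grip":-1}]'; python3 -m pendant --help
```

```text
time_s: 0.23
ee_pos: [0.1895, -0.4964, 0.2982]
eef_rot: [3.142, 0.001, 0.268]
force: [0.6, 0.1, -0.6]
grip_width: 0.0941invalid input: not JSON, or not a number
```

All keys are required in each row. Continuing.

```bash
python3 -m pendant '[{"rx":0,"ry":0,"rz":0.6,"tx":0.73,"ty":-0.55,"tz":0.1,"grip":-1},{"rx":0,"ry":0,"rz":0.6,"tx":0.7,"ty":-0.58,"tz":0.1,"grip":-1},{"rx":0,"ry":0,"rz":0.6,"tx":0.68,"ty":-0.61,"tz":0.1,"grip":-1},{"rx":0,"ry":0,"rz":0.6,"tx":0.65,"ty":-0.64,"tz":0.1,"grip":-1},{"rx":0,"ry":0,"rz":0.6,"tx":0.63,"ty":-0.66,"tz":0.1,"grip":-1},{"rx":0,"ry":0,"rz":0.6,"tx":0.6,"ty":-0.69,"tz":0.1,"grip":-1},{"rx":0,"ry":0,"rz":0.6,"tx":0.57,"ty":-0.71,"tz":0.1,"grip":-1},{"rx":0,"ry":0,"rz":0.6,"tx":0.54,"ty":-0.74,"tz":0.1,"grip":-1}]'
python3 -c "
from h import *
plan([.4344,-.1742,.24],-.179,5)"
```

```text
time_s: 0.9
ee_pos: [0.3739, -0.256, 0.2633]
eef_rot: [-3.14, 0.001, -0.09]
force: [0.6, -0.4, -0.4]
grip_width: 0.0943
t 0.9 pos [ 0.3739 -0.256   0.2633] rpy [-3.14e+00  1.00e-03 -9.00e-02] f [ 0.6 -0.4 -0.4] w 0.0943 q [-0.68  0.12  1.83  0.    1.19  0.98]
  t [ 0.26 -0.43  0.12] r [-0.    0.    0.25]
  t [ 0.26 -0.44  0.12] r [-0.    0.    0.25]
  t [ 0.25 -0.44  0.12] r [-0.    0.    0.25]
  t [ 0.24 -0.45  0.12] r [-0.    0.    0.25]
  t [ 0.23 -0.45  0.12] r [-0.    0.    0.25]
```

```bash
python3 -m pendant '[{"rx":0,"ry":0,"rz":0.42,"tx":0.42,"ty":-0.72,"tz":0.2,"grip":-1},{"rx":0,"ry":0,"rz":0.42,"tx":0.41,"ty":-0.72,"tz":0.2,"grip":-1},{"rx":0,"ry":0,"rz":0.42,"tx":0.4,"ty":-0.73,"tz":0.2,"grip":-1},{"rx":0,"ry":0,"rz":0,"tx":0,"ty":0,"tz":0,"grip":-1}]'
python3 -c "
from h import *
c=snap('wrist','w1')
plan([.4344,-.1742,.22],-.179,2)"
```

```text
time_s: 1.23
ee_pos: [0.4374, -0.1668, 0.2378]
eef_rot: [-3.14, 0.002, -0.182]
force: [-0.2, -1.2, 0.5]
grip_width: 0.0939
t 1.28 pos [ 0.4366 -0.1683  0.2383] rpy [-3.14e+00  2.00e-03 -1.80e-01] f [-0.2  0.4 -0.7] w 0.094 q [-0.45  0.19  1.82  0.    1.14  1.3 ]
  t [-0.01  0.08  0.23] r [-0.01  0.01 -0.01]
  t [-0.01  0.08  0.23] r [-0.01  0.01 -0.01]
```

View pics/w1.png

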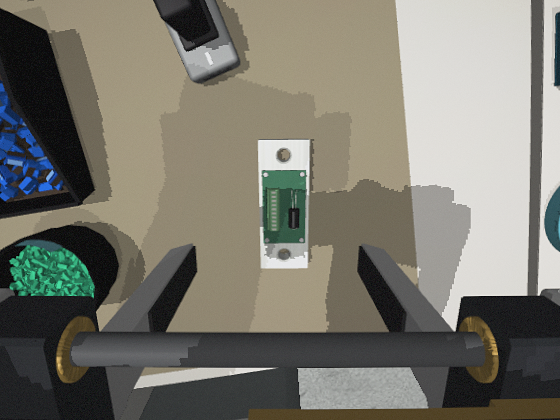

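The wrist view shows the carrier centred near (284,204) with holes at (284,155) and (284,254), between the fingers. Next I refine its pose.

```bash
cat > car.py <<'E'
from h import *
def quad(c,box,z,green=True,thr=140,order=True):
    im=c['pixels'];hsv=cv2.cvtColor(im,cv2.COLOR_BGR2HSV);x0,x1,y0,y1=box
    m=((hsv[...,1]<45)&(hsv[...,2]>thr)).astype(np.uint8)
    if green: m|=((hsv[...,0]>40)&(hsv[...,0]<95)&(hsv[...,1]>60)).astype(np.uint8)
    s=np.zeros_like(m);s[y0:y1,x0:x1]=m[y0:y1,x0:x1]
    n,l,st,ce=cv2.connectedComponentsWithStats(s);k=1+np.argmax(st[1:,4])
    ct=cv2.findContours((l==k).astype(np.uint8),0,1)[0];ct=max(ct,key=cv2.contourArea)
    w=np.array([onz(c,p[0][0],p[0][1],z)[:2] for p in ct])
    r=cv2.minAreaRect((w*1000).astype(np.float32)); b=cv2.boxPoints(r)
    e=max([b[1]-b[0],b[2]-b[1]],key=np.linalg.norm); yaw=np.arctan2(e[1],e[0]); yaw=(yaw+np.pi/2)%np.pi-np.pi/2
    print('px',st[k],'centre',np.round(r[0],1),'size',np.round(r[1],1),'yaw',round(yaw,4)); return ct,r
E
python3 -c "
from car import *
c=load('w1')
quad(c,(240,330,120,285),.018)
for u,v in[(284,155),(284,254)]:print(onz(c,u,v,.018))
s=snap('side','s1')
print(proj(s,[.4344,-.1742,.018]))
cv2.imwrite('pics/s1z.png',cv2.resize(s['pixels'][160:270,270:400],None,fx=5,fy=5))
"
```

```text
px [ 257  139   53  130 5621] centre [ 437.  -173.2] size [ 47.3 124.5] yaw -0.1687
[ 0.48463229 -0.18217553  0.018     ]
[ 0.39057788 -0.16541864  0.018     ]
(np.float64(345.26858511870546), np.float64(211.92861749692966))
```

View pics/s1z.png

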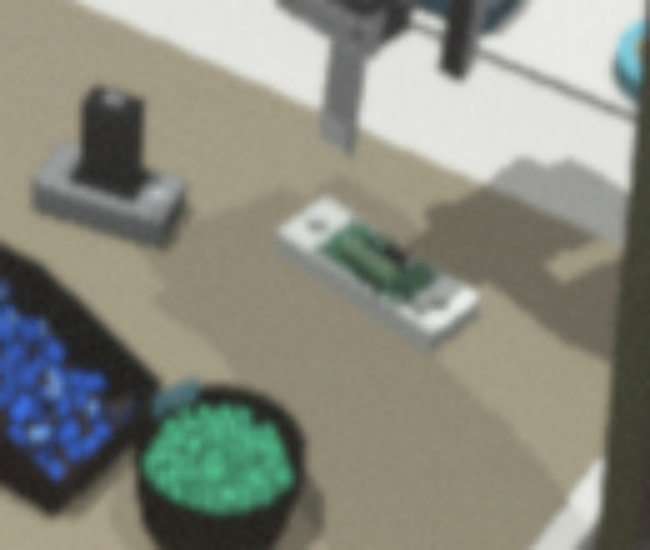

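```bash
python3 -m pendant '[{"rx":0,"ry":0,"rz":0,"tx":0.02,"ty":0.14,"tz":0.8,"grip":-1},{"rx":0,"ry":0,"rz":0,"tx":0,"ty":0,"tz":0.8,"grip":-1},{"rx":0,"ry":0,"rz":0,"tx":0,"ty":0,"tz":0.8,"grip":-1},{"rx":0,"ry":0,"rz":0,"tx":0,"ty":0,"tz":0.5,"grip":-1},{"rx":0,"ry":0,"rz":0,"tx":0,"ty":0,"tz":0,"grip":-1}]'
python3 -c "
from h import *
plan([.437,-.1737,.102],-.176,1)"
```

```text
time_s: 1.75
ee_pos: [0.4346, -0.1808, 0.1219]
eef_rot: [3.14, -0.006, -0.182]
force: [-0.6, 0.8, 0.1]
grip_width: 0.0938
t 1.75 pos [ 0.4346 -0.1808  0.1219] rpy [ 3.14  -0.006 -0.182] f [-0.6  0.8  0.1] w 0.0938 q [-0.47  0.37  1.9  -0.    0.86  1.28]
  t [ 0.02 -0.19  0.5 ] r [ 0.03 -0.09 -0.09]
```

```bash
python3 -m pendant '[{"rx":0,"ry":-0.08,"rz":-0.08,"tx":0.02,"ty":-0.18,"tz":0.4,"grip":-1},{"rx":0,"ry":0,"rz":0,"tx":0,"ty":0,"tz":0,"grip":-1},{"rx":0,"ry":0,"rz":0,"tx":0,"ty":0,"tz":0,"grip":-1}]'
python3 -c "
from h import *
plan([.437,-.1737,.102],-.176,1)"
```

```text
time_s: 2.0
ee_pos: [0.4362, -0.1769, 0.1079]
eef_rot: [3.139, -0.001, -0.18]
force: [-0.1, -0.8, 0.2]
grip_width: 0.0938
t 2.0 pos [ 0.4362 -0.1769  0.1079] rpy [ 3.139e+00 -1.000e-03 -1.800e-01] f [-0.1 -0.8  0.2] w 0.0938 q [-0.46  0.4   1.91 -0.    0.83  1.29]
  t [ 0.01 -0.08  0.15] r [ 0.03 -0.01 -0.05]
```

```bash
python3 -m pendant '[{"rx":0,"ry":0,"rz":-0.05,"tx":0.02,"ty":-0.08,"tz":0.15,"grip":-1},{"rx":0,"ry":0,"rz":0,"tx":0,"ty":0,"tz":0,"grip":-1}]'
python3 -c "
from h import *
plan([.437,-.1737,.102],-.176,1);plan([.437,-.1737,.102],-.176,1)"; python3 -m pendant '[{"rx":0,"ry":0,"rz":0,"tx":0,"ty":0,"tz":0,"grip":1},{"rx":0,"ry":0,"rz":0,"tx":0,"ty":0,"tz":0,"grip":1},{"rx":0,"ry":0,"rz":0,"tx":0,"ty":0,"tz":0,"grip":1},{"rx":0,"ry":0,"rz":0,"tx":0,"ty":0,"tz":0,"grip":1},{"rx":0,"ry":0,"rz":0,"tx":0,"ty":0,"tz":0,"grip":1},{"rx":0,"ry":0,"rz":0,"tx":0,"ty":0,"tz":0,"grip":1}]' 35
python3 -c "
from h import *
snap('wrist','w2')
plan([.437,-.1737,.102],-.176,1)"
```

```text
time_s: 2.17
ee_pos: [0.4381, -0.1751, 0.1042]
eef_rot: [3.138, -0.004, -0.177]
force: [-0.1, 0.9, -1.3]
grip_width: 0.0939
t 2.17 pos [ 0.4381 -0.1751  0.1042] rpy [ 3.138 -0.004 -0.177] f [-0.1  0.9 -1.3] w 0.0939 q [-0.46  0.41  1.91 -0.    0.82  1.29]
  t [-0.03 -0.03  0.05] r [ 0.05 -0.06 -0.01]
t 2.17 pos [ 0.4381 -0.1751  0.1042] rpy [ 3.138 -0.004 -0.177] f [-0.1  0.9 -1.3] w 0.0939 q [-0.46  0.41  1.91 -0.    0.82  1.29]
  t [-0.03 -0.03  0.05] r [ 0.05 -0.06 -0.01]
time_s: 2.67
ee_pos: [0.439, -0.1761, 0.1071]
eef_rot: [3.137, -0.009, -0.177]
force: [-0.1, -0.1, -1.0]
grip_width: 0.0572
t 2.72 pos [ 0.439  -0.176   0.1071] rpy [ 3.137 -0.009 -0.177] f [-0.3  0.7  0.2] w 0.0531 q [-0.46  0.4   1.91 -0.    0.82  1.29]
  t [-0.06 -0.05  0.13] r [ 0.07 -0.13 -0.01]
```

View pics/w2.png

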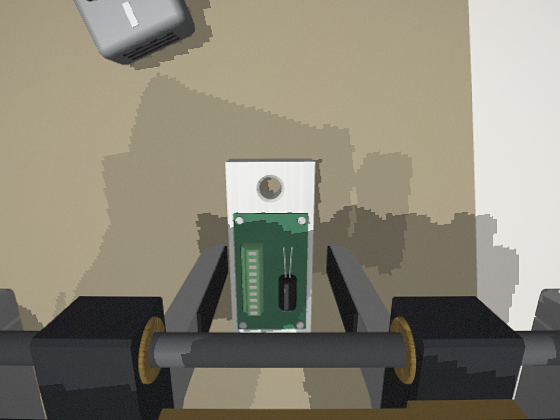

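The fingers straddle the carrier and are nearly shut, but the tool drifted up a few mm. I'll lower it slightly while closing.

```bash
python3 -m pendant '[{"rx":0.06,"ry":-0.12,"rz":0,"tx":-0.05,"ty":-0.03,"tz":0.15,"grip":1},{"rx":0,"ry":0,"rz":0,"tx":0,"ty":0,"tz":0.02,"grip":1},{"rx":0,"ry":0,"rz":0,"tx":0,"ty":0,"tz":0.02,"grip":1},{"rx":0,"ry":0,"rz":0,"tx":0,"ty":0,"tz":0,"grip":1}]' 35
python3 -c "
from h import *
plan([.437,-.1737,.102],-.176,1)"
```

```text
time_s: 3.05
ee_pos: [0.4376, -0.1745, 0.1007]
eef_rot: [3.141, -0.0, -0.177]
force: [-0.2, -0.5, -1.6]
grip_width: 0.0454
t 3.05 pos [ 0.4376 -0.1745  0.1007] rpy [ 3.141 -0.    -0.177] f [-0.2 -0.5 -1.6] w 0.0454 q [-0.46  0.41  1.91 -0.    0.82  1.29]
  t [-0.02 -0.02 -0.03] r [ 0.   -0.01 -0.01]
```

```bash
python3 -m pendant '[{"rx":0,"ry":0,"rz":0,"tx":0,"ty":0,"tz":-0.4,"grip":1},{"rx":0,"ry":0,"rz":0,"tx":0,"ty":0,"tz":-0.8,"grip":1},{"rx":0,"ry":0,"rz":0,"tx":0,"ty":0,"tz":-0.8,"grip":1},{"rx":0,"ry":0,"rz":0,"tx":0,"ty":0,"tz":-0.8,"grip":1},{"rx":0,"ry":0,"rz":0,"tx":0,"ty":0,"tz":-0.8,"grip":1},{"rx":0,"ry":0,"rz":0,"tx":0,"ty":0,"tz":-0.2,"grip":1}]' 40
python3 -c "
from h import *
plan([.54,.3268,.25],.131,16);snap('wrist','w3')"
```

```text
time_s: 3.55
ee_pos: [0.4351, -0.1732, 0.252]
eef_rot: [-3.137, 0.015, -0.176]
force: [0.5, -0.1, -1.8]
grip_width: 0.0458
t 3.55 pos [ 0.4351 -0.1732  0.252 ] rpy [-3.137  0.015 -0.176] f [ 0.5 -0.1 -1.8] w 0.0458 q [-0.46  0.18  1.8   0.    1.18  1.29]
  t [ 0.02 -0.8   0.01] r [-0.01  0.01 -0.28]
  t [ 0.04 -0.8   0.01] r [-0.01  0.01 -0.28]
  t [ 0.06 -0.8   0.01] r [-0.01  0.01 -0.28]
  t [ 0.07 -0.8   0.01] r [-0.01  0.01 -0.28]
  t [ 0.09 -0.79  0.01] r [-0.01  0.01 -0.28]
  t [ 0.1  -0.79  0.  ] r [-0.01  0.01 -0.28]
  t [ 0.12 -0.79  0.  ] r [-0.01  0.01 -0.28]
  t [ 0.13 -0.79  0.  ] r [-0.01  0.01 -0.28]
  t [ 0.15 -0.78  0.  ] r [-0.01  0.01 -0.28]
  t [ 0.16 -0.78  0.  ] r [-0.01  0.01 -0.28]
  t [ 0.18 -0.78  0.  ] r [-0.01  0.01 -0.28]
  t [ 0.19 -0.77  0.  ] r [-0.01  0.01 -0.28]
  t [ 0.21 -0.77  0.  ] r [-0.01  0.01 -0.28]
  t [ 0.22 -0.77  0.  ] r [-0.01  0.01 -0.28]
  t [ 0.24 -0.76  0.  ] r [-0.01  0.01 -0.28]
  t [ 0.25 -0.76  0.  ] r [-0.01  0.01 -0.28]
```

View pics/w3.png

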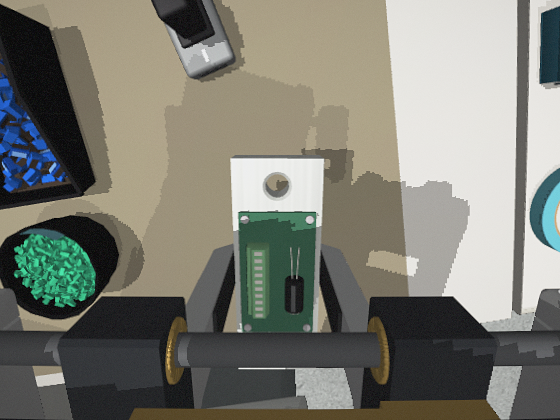

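The carrier hangs level in the fingers: top edge at row 157, hole at (277,186). Now across.

```bash
python3 -m pendant '[{"rx":0,"ry":0,"rz":-0.2,"tx":0.02,"ty":-0.5,"tz":0,"grip":1},{"rx":0,"ry":0,"rz":-0.3,"tx":0.04,"ty":-0.8,"tz":0,"grip":1},{"rx":0,"ry":0,"rz":-0.3,"tx":0.06,"ty":-0.8,"tz":0,"grip":1},{"rx":0,"ry":0,"rz":-0.3,"tx":0.07,"ty":-0.8,"tz":0,"grip":1},{"rx":0,"ry":0,"rz":-0.3,"tx":0.09,"ty":-0.8,"tz":0,"grip":1},{"rx":0,"ry":0,"rz":-0.3,"tx":0.1,"ty":-0.8,"tz":0,"grip":1},{"rx":0,"ry":0,"rz":-0.3,"tx":0.12,"ty":-0.8,"tz":0,"grip":1},{"rx":0,"ry":0,"rz":-0.3,"tx":0.13,"ty":-0.8,"tz":0,"grip":1}]'
python3 -c "
from h import *
plan([.54,.3268,.25],.131,8)"
```

```text
time_s: 4.27
ee_pos: [0.4829, 0.073, 0.2355]
eef_rot: [-3.133, 0.034, -0.018]
force: [0.4, -1.0, -1.9]
grip_width: 0.0456
t 4.27 pos [0.4829 0.073  0.2355] rpy [-3.133  0.034 -0.018] f [ 0.4 -1.  -1.9] w 0.0456 q [0.07 0.25 1.76 0.01 1.17 1.66]
  t [ 0.16 -0.8  -0.04] r [-0.02  0.06 -0.27]
  t [ 0.18 -0.79 -0.04] r [-0.02  0.06 -0.27]
  t [ 0.19 -0.79 -0.05] r [-0.02  0.06 -0.27]
  t [ 0.21 -0.79 -0.05] r [-0.02  0.06 -0.27]
  t [ 0.22 -0.78 -0.05] r [-0.02  0.06 -0.27]
  t [ 0.24 -0.78 -0.05] r [-0.02  0.06 -0.27]
  t [ 0.25 -0.77 -0.05] r [-0.02  0.06 -0.27]
  t [ 0.27 -0.77 -0.05] r [-0.02  0.06 -0.27]
```

```bash
python3 -m pendant '[{"rx":0,"ry":0.1,"rz":-0.28,"tx":0.05,"ty":-0.8,"tz":-0.15,"grip":1},{"rx":0,"ry":0.1,"rz":-0.28,"tx":0.05,"ty":-0.8,"tz":-0.15,"grip":1},{"rx":0,"ry":0.1,"rz":-0.28,"tx":0.05,"ty":-0.8,"tz":-0.15,"grip":1},{"rx":0,"ry":0.1,"rz":-0.28,"tx":0.05,"ty":-0.8,"tz":-0.15,"grip":1},{"rx":0,"ry":0.1,"rz":-0.28,"tx":0.05,"ty":-0.8,"tz":-0.15,"grip":1},{"rx":0,"ry":0.1,"rz":-0.28,"tx":0.05,"ty":-0.8,"tz":-0.15,"grip":1},{"rx":0,"ry":0,"rz":-0.28,"tx":0,"ty":-0.2,"tz":-0.05,"grip":1},{"rx":0,"ry":0,"rz":0,"tx":0,"ty":0,"tz":-0.05,"grip":1}]'
python3 -c "
from h import *
plan([.54,.3268,.25],.131,4);snap('wrist','w4');snap('top','t4')"
```

```text
time_s: 4.93
ee_pos: [0.4831, 0.2874, 0.2549]
eef_rot: [-3.137, 0.018, 0.132]
force: [1.3, -1.1, -2.5]
grip_width: 0.0454
t 4.93 pos [0.4831 0.2874 0.2549] rpy [-3.137  0.018  0.132] f [ 1.3 -1.1 -2.5] w 0.0454 q [0.47 0.37 1.54 0.01 1.25 1.9 ]
  t [ 0.39 -0.2   0.02] r [-0.02  0.06  0.  ]
  t [ 0.38 -0.2   0.03] r [-0.02  0.06  0.  ]
  t [ 0.38 -0.2   0.03] r [-0.02  0.06  0.  ]
  t [ 0.38 -0.2   0.03] r [-0.02  0.06  0.  ]
```

View pics/w4.png

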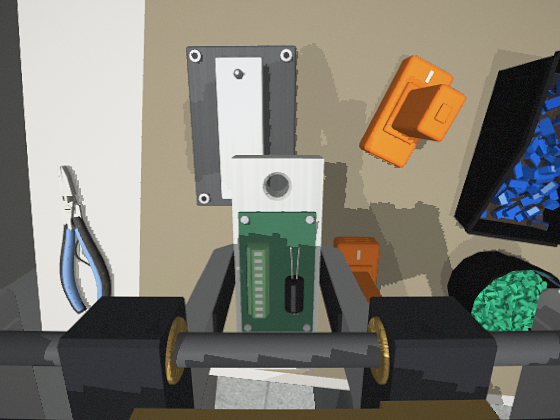

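Far peg at (238,73); pedestal far end from (215,58) to (261,57); foot corners at (187,47), (298,46) and (196,206); carrier hole at (276,185).

Run:
```python
from car import *
c=load('w4');im=c['pixels']
print('peg',onz(c,238,73,.044)[:2].round(4))
f=[onz(c,u,v,.008)[:2] for u,v in[(187,47),(298,46),(196,206)]]
print('foot',np.round(f,4),np.linalg.norm(f[0]-f[1]),np.linalg.norm(f[0]-f[2]),'centre',(f[1]+f[2])/2)
p=[onz(c,u,v,.03)[:2] for u,v in[(215,58),(261,57)]];print('ped',np.round(p,4),np.linalg.norm(p[0]-p[1]),np.mean(p,0))
tz=ctrl.get_obs()['ee_pos'][2]
print('hole',onz(c,276.5,184.5,tz-.0827)[:2], 'edge',[onz(c,u,v,tz-.0827)[:2].round(4) for u,v in[(232,157),(324,157)]])
cv2.imwrite('pics/w4z.png',cv2.resize(im[30:220,170:340],None,fx=3,fy=3,interpolation=cv2.INTER_CUBIC))
# top holes/pegs
t=load('top0');cv2.imwrite('pics/t0z.png',cv2.resize(t['pixels'][200:260,145:195],None,fx=10,fy=10,interpolation=cv2.INTER_CUBIC))
```

```text
peg [0.591  0.3335]
foot [[0.6105 0.386 ]
 [0.6241 0.2869]
 [0.4629 0.3681]] 0.10006376897085728 0.14870468067232612 centre [0.54348801 0.32749965]
ped [[0.6017 0.3558]
 [0.6075 0.3172]] 0.039001438585159524 [0.60457601 0.33653391]
hole [0.52950659 0.29293594] edge [array([0.5402, 0.3162]), array([0.546 , 0.2718])]
```

View pics/w4z.png

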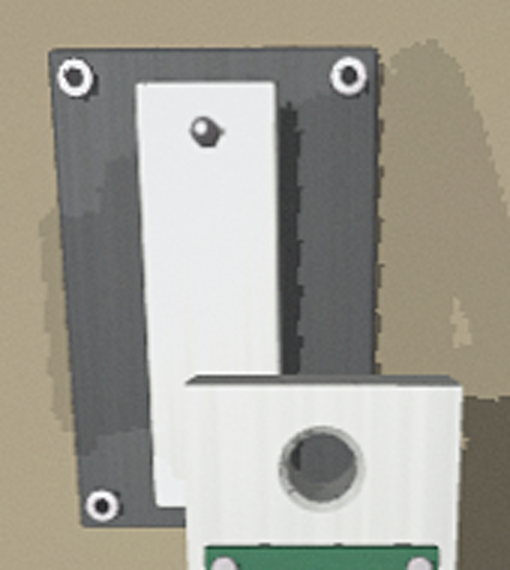

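View pics/t0z.png

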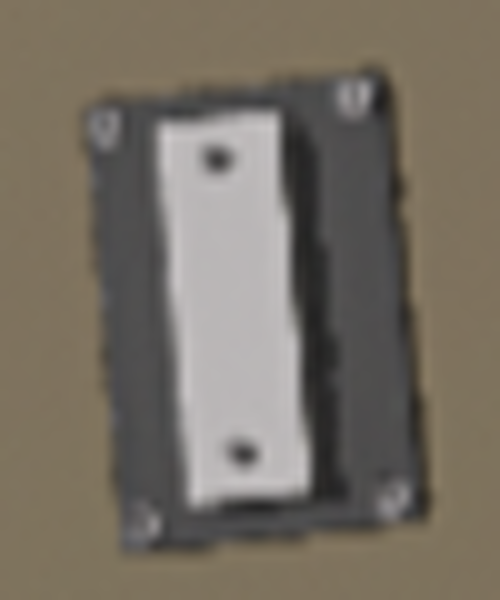

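Foot, peg and pedestal agree: fixture centre (0.5434, 0.3275), yaw 0.13. When the tool is level, the carrier is centred on the TCP within 1 mm.

```bash
python3 -m pendant '[{"rx":0,"ry":0.12,"rz":0,"tx":0.5,"ty":-0.26,"tz":0.1,"grip":1},{"rx":0,"ry":0.12,"rz":0,"tx":0.5,"ty":-0.26,"tz":0.1,"grip":1},{"rx":0,"ry":0,"rz":0,"tx":0.5,"ty":-0.26,"tz":0.1,"grip":1},{"rx":0,"ry":0,"rz":0,"tx":0,"ty":0,"tz":0.3,"grip":1},{"rx":0,"ry":0,"rz":0,"tx":0,"ty":0,"tz":0.3,"grip":1},{"rx":0,"ry":0,"rz":0,"tx":0,"ty":0,"tz":0,"grip":1}]'
python3 -c "
from h import *
plan([.5432,.3278,.18],.13,1)"
```

```text
time_s: 5.53
ee_pos: [0.5422, 0.3167, 0.2118]
eef_rot: [-3.14, 0.006, 0.117]
force: [-1.5, 0.6, -3.2]
grip_width: 0.0457
t 5.53 pos [0.5422 0.3167 0.2118] rpy [-3.14   0.006  0.117] f [-1.5  0.6 -3.2] w 0.0457 q [0.47 0.56 1.38 0.   1.21 1.92]
  t [ 0.06 -0.27  0.79] r [-0.02  0.09 -0.19]
```

```bash
python3 -m pendant '[{"rx":0,"ry":0.08,"rz":-0.19,"tx":0.06,"ty":-0.28,"tz":0.3,"grip":1},{"rx":0,"ry":0,"rz":0,"tx":0,"ty":0,"tz":0.2,"grip":1},{"rx":0,"ry":0,"rz":0,"tx":0,"ty":0,"tz":0,"grip":1}]'
python3 -c "
from h import *
plan([.5432,.3278,.18],.13,1)"
```

```text
time_s: 5.78
ee_pos: [0.5426, 0.3247, 0.1897]
eef_rot: [-3.142, 0.004, 0.126]
force: [-0.1, -0.6, -3.3]
grip_width: 0.0457
t 5.78 pos [0.5426 0.3247 0.1897] rpy [-3.142  0.004  0.126] f [-0.1 -0.6 -3.3] w 0.0457 q [0.48 0.59 1.38 0.   1.18 1.92]
  t [ 0.03 -0.07  0.24] r [-0.    0.05 -0.05]
```

```bash
python3 -m pendant '[{"rx":0,"ry":0.05,"rz":-0.05,"tx":0.03,"ty":-0.09,"tz":0.3,"grip":1},{"rx":0,"ry":0,"rz":0,"tx":0,"ty":0,"tz":0.2,"grip":1},{"rx":0,"ry":0,"rz":0,"tx":0,"ty":0,"tz":0,"grip":1}]'
python3 -c "
from h import *
plan([.5432,.3278,.155],.13,1);snap('wrist','w5');snap('side','s5');s=load('s5')
print([proj(s,p) for p in([.591,.3337,.044],[.4957,.3212,.044])])
cv2.imwrite('pics/s5z.png',cv2.resize(s['pixels'][230:370,130:300],None,fx=4.2,fy=4.2,interpolation=cv2.INTER_CUBIC))"
```

```text
time_s: 6.03
ee_pos: [0.5431, 0.3272, 0.1689]
eef_rot: [-3.142, -0.001, 0.128]
force: [0.7, 0.4, -2.3]
grip_width: 0.0456
t 6.03 pos [0.5431 0.3272 0.1689] rpy [-3.142e+00 -1.000e-03  1.280e-01] f [ 0.7  0.4 -2.3] w 0.0456 q [ 0.48  0.61  1.39 -0.    1.14  1.93]
  t [ 0.   -0.02  0.35] r [-0.   -0.01 -0.02]
[(np.float64(191.54183782241103), np.float64(288.8578449500269)), (np.float64(223.33931766002007), np.float64(304.42064238476075))]
```

View pics/w5.png

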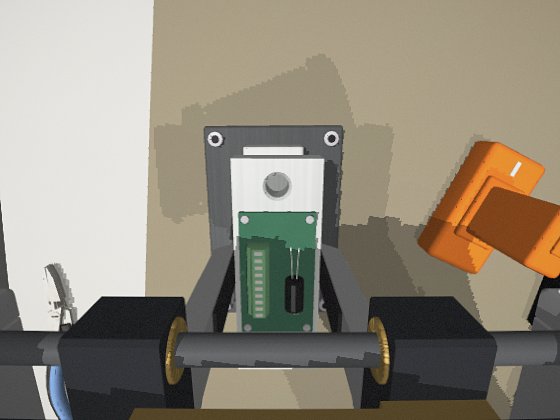

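View pics/s5z.png

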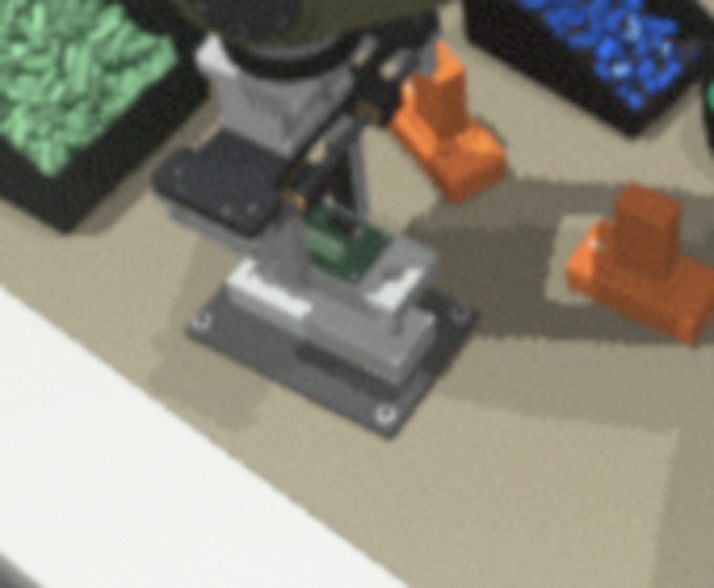

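Run:
```python
from car import *
c=load('w5');im=c['pixels']
cv2.imwrite('pics/w5z.png',cv2.resize(im[115:245,195:355],None,fx=5,fy=4.5,interpolation=cv2.INTER_CUBIC))
o=ctrl.get_obs();P=np.array(o['ee_pos'])[:2];y=o['eef_rot'][2];A=np.array([[np.cos(y),np.sin(y)],[-np.sin(y),np.cos(y)]])
for n,u,v,z in[('footL',205,126,.008),('footR',343,126,.008),('scrL',215,139,.009),('scrR',331.5,139,.009),('pedL',244,147,.03),('pedR',303,147,.03),('hole',277,185,.0862),('carL',231,157,.0862),('carR',324,157,.0862)]:
    w=onz(c,u,v,z)[:2];print(n,w.round(4),'tool',(A@(w-P)).round(4))
```

```text
footL [0.6116 0.3861] tool [0.0751 0.0495]
footR [0.6241 0.2891] tool [ 0.0751 -0.0483]
scrL [0.6036 0.3782] tool [0.0661 0.0426]
scrR [0.6142 0.2959] tool [ 0.0661 -0.0403]
pedL [0.6024 0.3553] tool [0.062 0.02 ]
pedR [0.6073 0.317 ] tool [ 0.062  -0.0185]
hole [0.5906 0.332 ] tool [ 0.0473 -0.0015]
carL [0.6016 0.3562] tool [0.0613 0.0211]
carR [0.6074 0.3109] tool [ 0.0613 -0.0246]
```

View pics/w5z.png

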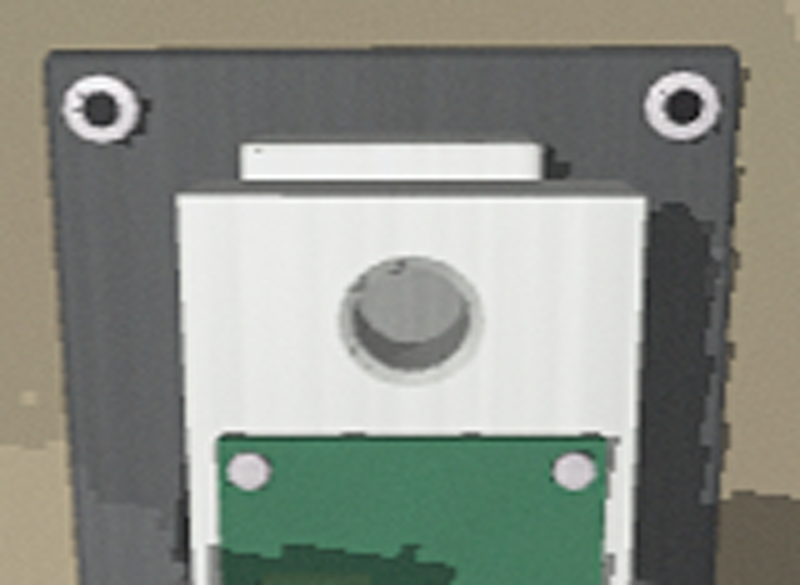

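In the same picture the carrier sits about 2.4 mm to the right of the fixture centreline. I'll shift left about 2 mm and go down to just above the pegs.

```bash
python3 -m pendant '[{"rx":0,"ry":0,"rz":-0.02,"tx":0.02,"ty":-0.08,"tz":0.3,"grip":1},{"rx":0,"ry":0,"rz":0,"tx":0,"ty":0,"tz":0.1,"grip":1},{"rx":0,"ry":0,"rz":0,"tx":0,"ty":0,"tz":0,"grip":1}]'
python3 -c "
from h import *
plan([.5435,.3294,.15],.13,1);c=snap('wrist','w6')
cv2.imwrite('pics/w6z.png',cv2.resize(c['pixels'][115:245,195:355],None,fx=5,fy=4.5,interpolation=cv2.INTER_CUBIC))"
```

```text
time_s: 6.38
ee_pos: [0.5444, 0.3311, 0.1542]
eef_rot: [-3.14, -0.004, 0.13]
force: [0.2, 0.4, -2.3]
grip_width: 0.0454
t 6.38 pos [0.5444 0.3311 0.1542] rpy [-3.14  -0.004  0.13 ] f [ 0.2  0.4 -2.3] w 0.0454 q [ 0.49  0.64  1.39 -0.    1.11  1.93]
  t [-0.03  0.04  0.1 ] r [-0.02 -0.06 -0.  ]
```

View pics/w6z.png

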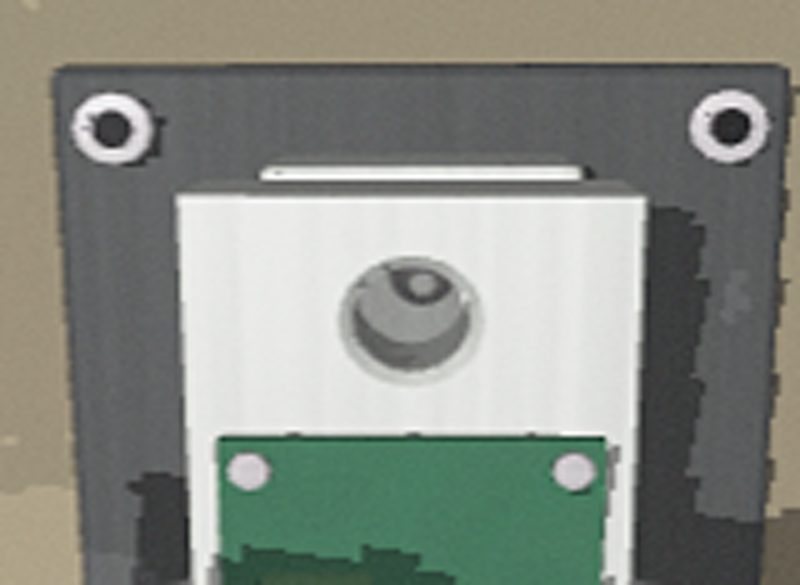

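Run:
```python
from h import *
c=load('w6');o=ctrl.get_obs();P=np.array(o['ee_pos'])[:2];y=o['eef_rot'][2];A=np.array([[np.cos(y),np.sin(y)],[-np.sin(y),np.cos(y)]])
for n,u,v,z in[('peg',279.4,177.9,.044),('hole',277.3,186,.0715),('pedfar',279.4,152,.03),('carfar',277.3,158.5,.0715)]:
    w=onz(c,u,v,z)[:2];print(n,w.round(4),'tool',(A@(w-P)).round(4))
```

```text
peg [0.5914 0.3347] tool [ 0.0472 -0.0025]
hole [0.5916 0.3359] tool [ 0.0475 -0.0013]
pedfar [0.605  0.3364] tool [ 0.0609 -0.0026]
carfar [0.6052 0.3377] tool [ 0.0613 -0.0013]
```

The peg shows inside the hole, x matches within 0.4 mm, and the carrier needs about 1.2 mm to the right. Correcting and lowering.

```bash
python3 -m pendant '[{"rx":-0.02,"ry":-0.05,"rz":0,"tx":0,"ty":0.035,"tz":0.1,"grip":1},{"rx":0,"ry":0,"rz":0,"tx":0,"ty":0,"tz":0.1,"grip":1},{"rx":0,"ry":0,"rz":0,"tx":0,"ty":0,"tz":0.1,"grip":1}]'
python3 -c "
from h import *
plan([.5440,.3298,.1307],.13,1);c=snap('wrist','w7')
cv2.imwrite('pics/w7z.png',cv2.resize(c['pixels'][115:245,195:355],None,fx=5,fy=4.5,interpolation=cv2.INTER_CUBIC))"
```

```text
time_s: 6.68
ee_pos: [0.5448, 0.3298, 0.1425]
eef_rot: [-3.141, -0.002, 0.13]
force: [0.2, 0.3, -2.0]
grip_width: 0.0455
t 6.68 pos [0.5448 0.3298 0.1425] rpy [-3.141e+00 -2.000e-03  1.300e-01] f [ 0.2  0.3 -2. ] w 0.0455 q [ 0.49  0.65  1.4  -0.    1.09  1.93]
  t [-0.02 -0.    0.29] r [-0.01 -0.02 -0.  ]
```

View pics/w7z.png

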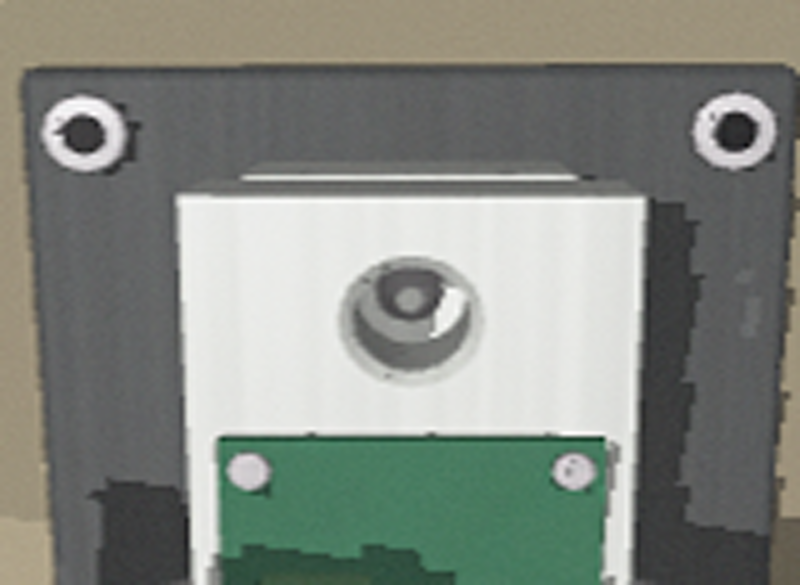

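The peg is centred laterally in the hole (zoom (411,298)). Descending to the seat.

```bash
python3 -m pendant '[{"rx":-0.01,"ry":-0.02,"rz":0,"tx":-0.01,"ty":0,"tz":0.12,"grip":1},{"rx":0,"ry":0,"rz":0,"tx":0,"ty":0,"tz":0.1,"grip":1},{"rx":0,"ry":0,"rz":0,"tx":0,"ty":0,"tz":0.1,"grip":1}]'
python3 -c "
from h import *
plan([.5440,.3298,.1307],.13,1);c=snap('wrist','w8');s=snap('side','s8')
a=cv2.resize(c['pixels'][115:245,195:355],None,fx=2.4,fy=2.4,interpolation=cv2.INTER_CUBIC);b=cv2.resize(s['pixels'][250:350,160:260],(312,312),interpolation=cv2.INTER_CUBIC)
cv2.imwrite('pics/w8z.png',np.hstack([a,b]))"
```

```text
time_s: 6.98
ee_pos: [0.5448, 0.3297, 0.13]
eef_rot: [3.141, -0.001, 0.13]
force: [-16.1, -13.0, 47.2]
grip_width: 0.0455
t 6.98 pos [0.5448 0.3297 0.13  ] rpy [ 3.141e+00 -1.000e-03  1.300e-01] f [-16.1 -13.   47.2] w 0.0455 q [ 0.49  0.67  1.4  -0.    1.07  1.93]
  t [-0.02 -0.01 -0.02] r [ 0.01 -0.02 -0.  ]
```

View pics/w8z.png

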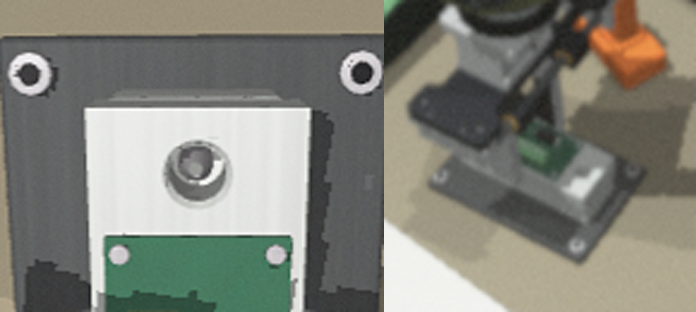

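It is down at the expected height, with the push force showing. I'll ease off and open.

```bash
python3 -m pendant '[{"rx":0,"ry":0,"rz":0,"tx":-0.01,"ty":0,"tz":-0.01,"grip":1},{"rx":0,"ry":0,"rz":0,"tx":0,"ty":0,"tz":0,"grip":-0.3},{"rx":0,"ry":0,"rz":0,"tx":0,"ty":0,"tz":0,"grip":-0.3},{"rx":0,"ry":0,"rz":0,"tx":0,"ty":0,"tz":0,"grip":-0.3},{"rx":0,"ry":0,"rz":0,"tx":0,"ty":0,"tz":0,"grip":-0.3},{"rx":0,"ry":0,"rz":0,"tx":0,"ty":0,"tz":0,"grip":-0.3}]'
python3 -c "
from h import *
plan([.5440,.3298,.1307],.13,1);c=snap('wrist','w9');s=snap('side','s9')
a=cv2.resize(c['pixels'],(416,312));b=cv2.resize(s['pixels'][250:350,160:260],(312,312),interpolation=cv2.INTER_CUBIC)
cv2.imwrite('pics/w9z.png',np.hstack([a,b]))"
```

```text
time_s: 7.58
ee_pos: [0.5449, 0.3299, 0.1309]
eef_rot: [-3.141, -0.004, 0.13]
force: [0.0, -0.6, 0.7]
grip_width: 0.0609
t 7.58 pos [0.5449 0.3299 0.1309] rpy [-3.141 -0.004  0.13 ] f [ 0.  -0.6  0.7] w 0.0609 q [ 0.49  0.67  1.4  -0.    1.07  1.93]
  t [-0.02 -0.    0.  ] r [-0.01 -0.05 -0.  ]
```

View pics/w9z.png

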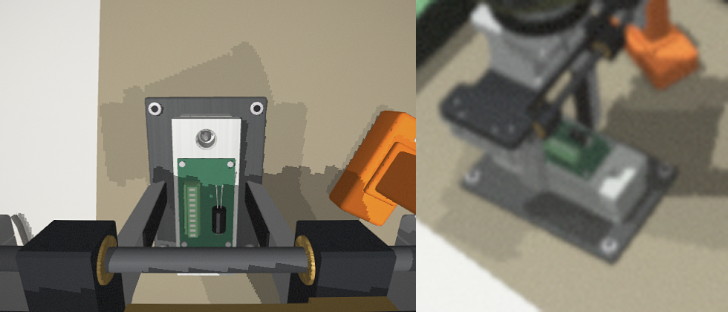

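```bash
python3 -m pendant '[{"rx":0,"ry":0,"rz":0,"tx":0,"ty":0,"tz":-0.4,"grip":-0.3},{"rx":0,"ry":0,"rz":0,"tx":0,"ty":0,"tz":-0.8,"grip":-0.3},{"rx":0,"ry":0,"rz":0,"tx":0,"ty":0,"tz":-0.9,"grip":-0.3},{"rx":0,"ry":0,"rz":0,"tx":-0.3,"ty":0,"tz":-0.9,"grip":-0.3},{"rx":0,"ry":0,"rz":0,"tx":-0.8,"ty":0,"tz":-0.9,"grip":-0.3},{"rx":0,"ry":0,"rz":0,"tx":-0.8,"ty":0,"tz":-0.5,"grip":-0.3},{"rx":0,"ry":0,"rz":0,"tx":-0.3,"ty":0,"tz":0,"grip":-0.3},{"rx":0,"ry":0,"rz":0,"tx":0,"ty":0,"tz":0,"grip":-0.3}]'
python3 -c "
from h import *
plan([.5440,.3298,.28],.13,1);c=snap('wrist','w10');snap('side','s10');snap('top','t10')"
```

```text
time_s: 8.35
ee_pos: [0.4583, 0.3179, 0.3076]
eef_rot: [3.141, 0.0, 0.129]
force: [0.8, 0.4, -1.0]
grip_width: 0.0614
t 8.35 pos [0.4583 0.3179 0.3076] rpy [3.141 0.    0.129] f [ 0.8  0.4 -1. ] w 0.0614 q [ 0.54  0.31  1.49 -0.    1.34  1.98]
  t [ 2.16 -0.02  0.69] r [ 0.    0.01 -0.02]
```

View pics/w10.png

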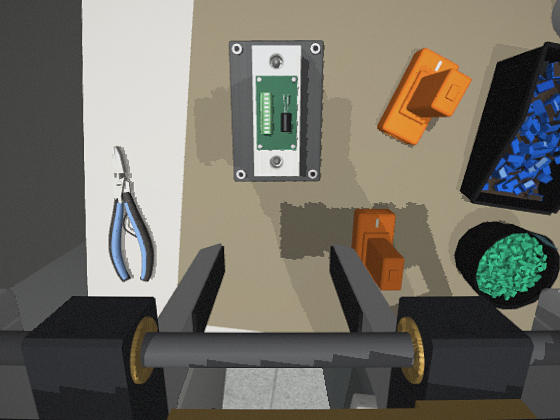

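The carrier is seated with pegs showing in both holes, at (276,61) and (277,161). Next I measure its pose in all three views.

Run:
```python
from car import *
c=load('w10')
quad(c,(245,308,40,182),.048)
h=[onz(c,276,61,.048),onz(c,277,161,.048)];print(h,np.linalg.norm(h[0]-h[1]),(h[0]+h[1])/2)
f=np.array([onz(c,u,v,.009)[:2] for u,v in[(236.5,48),(315.5,48),(241,175),(313,175)]]);print('screws',f.mean(0))
t=load('t10');quad(t,(155,186,208,254),.048)
# scanner in top
im=load('top0')['pixels'];t=load('top0')
hsv=cv2.cvtColor(im,cv2.COLOR_BGR2HSV)
cv2.imwrite('pics/sc0.png',cv2.resize(im[190:240,285:335],None,fx=12,fy=12,interpolation=cv2.INTER_CUBIC))
```

```text
px [ 251   45   50  131 5707] centre [544.  328.5] size [123.2  46.8] yaw 0.1302
[array([0.59112721, 0.3345549 , 0.048     ]), array([0.49730003, 0.32147613, 0.048     ])] 0.09473433284325654 [0.54421362 0.32801551 0.048     ]
screws [0.54348932 0.32793668]
px [158 210  16  30 338] centre [557. 329.] size [93. 46.] yaw 0.1277
```

View pics/sc0.png

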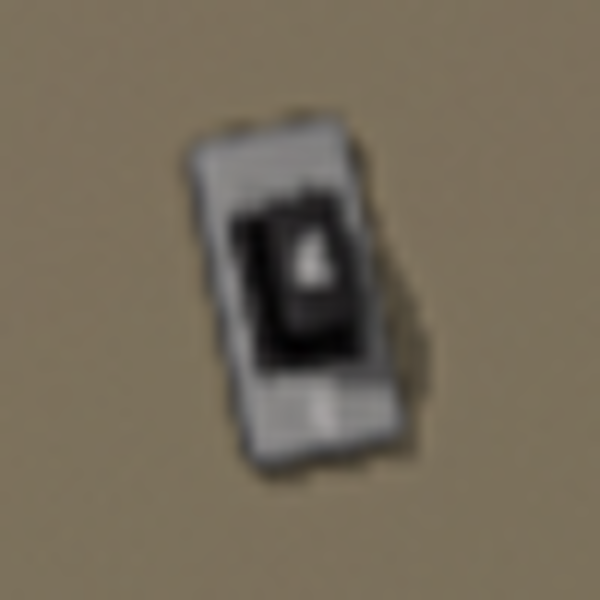

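Run:
```python
from h import *
t=load('top0')
P=[onz(t,285+u/12-.46,190+v/12-.46,.026)[:2] for u,v in[(190,150),(340,115),(405,430),(255,470)]]
P=np.array(P);print(P,P.mean(0),np.linalg.norm(P[1]-P[2]),np.linalg.norm(P[0]-P[1]))
d=P[0]+P[1]-P[2]-P[3];print(np.arctan2(d[1],d[0]))
plan([.595,-.13,.30],.2,12)
```

```text
[[ 0.64152193 -0.10044427]
 [ 0.65182586 -0.14099514]
 [ 0.56639614 -0.15948203]
 [ 0.554847   -0.11919917]] [ 0.60364773 -0.13003015] 0.08740711011250671 0.041839497615587994
0.2131047382014041
t 8.5 pos [0.4603 0.3179 0.3057] rpy [3.14e+00 2.00e-03 1.28e-01] f [ 0.2  0.8 -0.1] w 0.0612 q [ 0.54  0.32  1.49 -0.    1.34  1.98]
  t [0.16 0.96 0.01] r [ 0.    0.   -0.09]
  t [0.15 0.96 0.01] r [ 0.    0.   -0.09]
  t [0.15 0.96 0.01] r [ 0.    0.   -0.09]
  t [0.14 0.96 0.01] r [ 0.    0.   -0.09]
  t [0.14 0.96 0.01] r [ 0.    0.   -0.09]
  t [0.13 0.97 0.01] r [ 0.    0.   -0.09]
  t [0.12 0.97 0.01] r [ 0.    0.   -0.09]
  t [0.12 0.97 0.01] r [ 0.    0.   -0.09]
  t [0.11 0.97 0.01] r [ 0.    0.   -0.09]
  t [0.11 0.97 0.01] r [ 0.    0.   -0.09]
  t [0.1  0.97 0.01] r [ 0.    0.   -0.09]
  t [0.1  0.97 0.01] r [ 0.    0.   -0.09]
```

```bash
python3 -m pendant '[{"rx":0,"ry":0,"rz":-0.08,"tx":0.12,"ty":0.5,"tz":-0.05,"grip":-1},{"rx":0,"ry":0,"rz":-0.1,"tx":0.12,"ty":0.85,"tz":-0.05,"grip":-1},{"rx":0,"ry":0,"rz":-0.1,"tx":0.12,"ty":0.85,"tz":-0.05,"grip":-1},{"rx":0,"ry":0,"rz":-0.1,"tx":0.12,"ty":0.85,"tz":-0.05,"grip":-1},{"rx":0,"ry":0,"rz":-0.1,"tx":0.12,"ty":0.85,"tz":-0.05,"grip":-1},{"rx":0,"ry":0,"rz":-0.1,"tx":0.12,"ty":0.85,"tz":-0.05,"grip":-1},{"rx":0,"ry":0,"rz":-0.1,"tx":0.12,"ty":0.85,"tz":-0.05,"grip":-1},{"rx":0,"ry":0,"rz":-0.1,"tx":0.12,"ty":0.85,"tz":-0.05,"grip":-1}]'
python3 -c "
from h import *
plan([.54,-.13,.30],.21,7)"
```

```text
time_s: 9.17
ee_pos: [0.5452, 0.0615, 0.3112]
eef_rot: [3.14, 0.019, 0.19]
force: [0.1, 1.0, 0.3]
grip_width: 0.0941
t 9.17 pos [0.5452 0.0615 0.3112] rpy [3.14  0.019 0.19 ] f [0.1 1.  0.3] w 0.0941 q [ 0.05  0.3   1.5  -0.    1.36  1.43]
  t [-0.15  0.67  0.04] r [ 0.    0.04 -0.04]
  t [-0.15  0.67  0.04] r [ 0.    0.04 -0.04]
  t [-0.15  0.67  0.04] r [ 0.    0.04 -0.04]
  t [-0.15  0.67  0.04] r [ 0.    0.04 -0.04]
  t [-0.15  0.67  0.04] r [ 0.    0.04 -0.04]
  t [-0.16  0.67  0.04] r [ 0.    0.04 -0.04]
  t [-0.16  0.67  0.04] r [ 0.    0.04 -0.04]
```

```bash
python3 -m pendant '[{"rx":0,"ry":0.05,"rz":-0.05,"tx":-0.2,"ty":0.85,"tz":0,"grip":-1},{"rx":0,"ry":0.05,"rz":-0.05,"tx":-0.2,"ty":0.85,"tz":0,"grip":-1},{"rx":0,"ry":0.05,"rz":-0.05,"tx":-0.2,"ty":0.85,"tz":0,"grip":-1},{"rx":0,"ry":0.05,"rz":-0.05,"tx":-0.2,"ty":0.85,"tz":0,"grip":-1},{"rx":0,"ry":0.05,"rz":-0.05,"tx":-0.2,"ty":0.8,"tz":0,"grip":-1},{"rx":0,"ry":0,"rz":0,"tx":-0.1,"ty":0.2,"tz":0,"grip":-1},{"rx":0,"ry":0,"rz":0,"tx":0,"ty":0,"tz":0,"grip":-1}]'
python3 -c "
from h import *
plan([.54,-.13,.30],.21,1);snap('wrist','w11')"
```

```text
time_s: 9.75
ee_pos: [0.5401, -0.1391, 0.3016]
eef_rot: [-3.139, 0.016, 0.199]
force: [-0.7, -0.4, -0.4]
grip_width: 0.0939
t 9.75 pos [ 0.5401 -0.1391  0.3016] rpy [-3.139  0.016  0.199] f [-0.7 -0.4 -0.4] w 0.0939 q [-0.32  0.32  1.49 -0.01  1.34  1.06]
  t [ 0.04 -0.22  0.04] r [-0.05  0.22 -0.16]
```

View pics/w11.png

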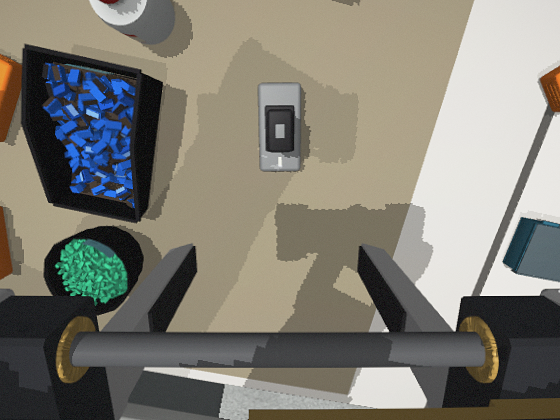

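The scanner head spans about (258,83) to (302,170) and the grip top is around (280,130), nearly aligned with the tool.

Run:
```python
from h import *
c=load('w11')
cv2.imwrite('pics/sc1.png',cv2.resize(c['pixels'][75:180,230:330],None,fx=5.6,fy=5.6,interpolation=cv2.INTER_CUBIC))
```

```text
(no output)
```

View pics/sc1.png

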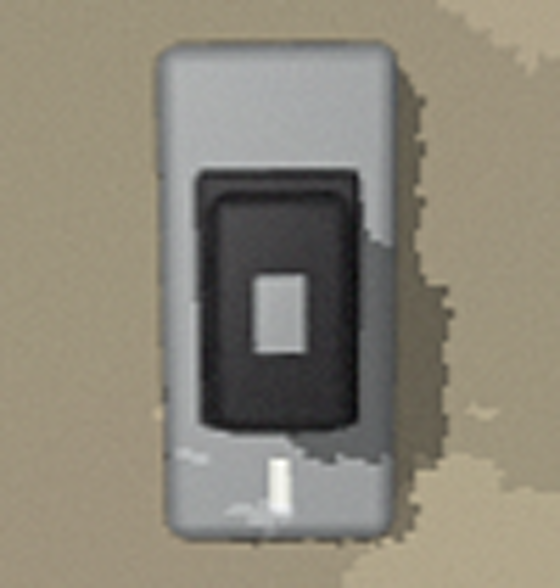

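Run:
```python
from h import *
c=load('w11')
f=lambda u,v,z:onz(c,230+u/5.6-.4,75+v/5.6-.4,z)[:2]
P=np.array([f(157,42,.024),f(394,42,.024),f(398,540,.024),f(168,540,.024)])
print(P.round(4),P.mean(0).round(4),np.linalg.norm(P[1]-P[2]),np.linalg.norm(P[0]-P[1]))
d=P[0]+P[1]-P[2]-P[3];print(np.arctan2(d[1],d[0]))
e=P[0]+P[3]-P[1]-P[2];print(np.arctan2(-e[0],e[1]))
print('grip top',f(280,314,.092),'win',f(280,485,.028))
plan([.602,-.13,.30],.2,1)
```

```text
[[ 0.6467 -0.0984]
 [ 0.6551 -0.1403]
 [ 0.567  -0.1605]
 [ 0.5582 -0.1169]] [ 0.6067 -0.129 ] 0.09043880879769606 0.042747326862310836
0.21584068662202183
0.19841446040262628
grip top [ 0.60690198 -0.12876733] win [ 0.57336178 -0.13591115]
t 9.8 pos [ 0.5403 -0.1383  0.3014] rpy [-3.138  0.016  0.199] f [ 1.4  0.3 -0.5] w 0.094 q [-0.31  0.32  1.49 -0.01  1.34  1.06]
  t [1.55 0.1  0.01] r [-0.05  0.23 -0.01]
```

```bash
python3 -m pendant '[{"rx":-0.05,"ry":0.15,"rz":-0.1,"tx":0.5,"ty":0,"tz":0,"grip":-1},{"rx":0,"ry":0.1,"rz":0,"tx":0.5,"ty":0.02,"tz":0,"grip":-1},{"rx":0,"ry":0,"rz":0,"tx":0.5,"ty":0.02,"tz":0.2,"grip":-1},{"rx":0,"ry":0,"rz":0,"tx":0.1,"ty":0.02,"tz":0.4,"grip":-1},{"rx":0,"ry":0,"rz":0,"tx":0,"ty":0,"tz":0.2,"grip":-1},{"rx":0,"ry":0,"rz":0,"tx":0,"ty":0,"tz":0,"grip":-1}]'
python3 -c "
from h import *
plan([.6062,-.128,.24],.207,1)"
```

```text
time_s: 10.3
ee_pos: [0.6084, -0.1201, 0.2646]
eef_rot: [-3.139, 0.001, 0.21]
force: [-0.7, 0.1, 0.1]
grip_width: 0.0939
t 10.3 pos [ 0.6084 -0.1201  0.2646] rpy [-3.139e+00  1.000e-03  2.100e-01] f [-0.7  0.1  0.1] w 0.0939 q [-0.25  0.49  1.35  0.    1.3   1.11]
  t [-0.09  0.18  0.62] r [-0.04  0.01  0.05]
```

```bash
python3 -m pendant '[{"rx":-0.04,"ry":0,"rz":0.04,"tx":-0.07,"ty":0.2,"tz":0.5,"grip":-1},{"rx":0,"ry":0,"rz":0,"tx":0,"ty":0.02,"tz":0.5,"grip":-1},{"rx":0,"ry":0,"rz":0,"tx":0,"ty":0,"tz":0.4,"grip":-1},{"rx":0,"ry":0,"rz":0,"tx":0,"ty":0,"tz":0,"grip":-1}]'
python3 -c "
from h import *
plan([.6062,-.128,.20],.207,1);snap('wrist','w12')"
```

```text
time_s: 10.63
ee_pos: [0.6073, -0.1262, 0.2082]
eef_rot: [3.141, 0.0, 0.211]
force: [-0.1, 0.2, 0.4]
grip_width: 0.0941
t 10.63 pos [ 0.6073 -0.1262  0.2082] rpy [3.141 0.    0.211] f [-0.1  0.2  0.4] w 0.0941 q [-0.26  0.54  1.41 -0.    1.19  1.1 ]
  t [-0.04  0.04  0.2 ] r [0.01 0.01 0.05]
```

View pics/w12.png

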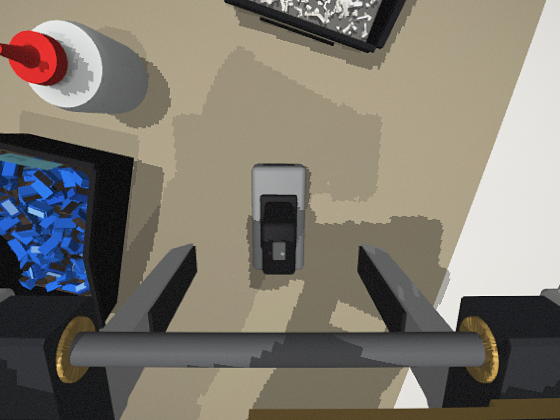

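Run:
```python
from h import *
c=load('w12');o=ctrl.get_obs();P=np.array(o['ee_pos'])[:2];y=o['eef_rot'][2];A=np.array([[np.cos(y),np.sin(y)],[-np.sin(y),np.cos(y)]])
cv2.imwrite('pics/sc2.png',cv2.resize(c['pixels'][150:290,220:340],None,fx=4.2,fy=4.2,interpolation=cv2.INTER_CUBIC))
for n,u,v,z in[('sq',279,251,.092),('headL',251.5,166,.024),('headR',308.5,166,.024),('baseR',303,271,.02)]:
    w=onz(c,u,v,z)[:2];print(n,w.round(4),'tool',(A@(w-P)).round(4))
```

```text
sq [ 0.6064 -0.1292] tool [-0.0019 -0.0026]
headL [ 0.6462 -0.0986] tool [0.0434 0.019 ]
headR [ 0.6557 -0.1432] tool [ 0.0434 -0.0266]
baseR [ 0.5639 -0.1606] tool [-0.05   -0.0244]
```

View pics/sc2.png

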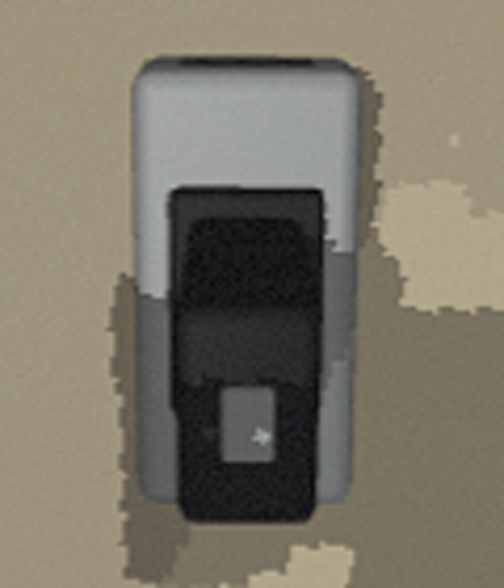

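```bash
python3 -m pendant '[{"rx":0,"ry":0,"rz":0.05,"tx":-0.04,"ty":0.05,"tz":0.45,"grip":-1},{"rx":0,"ry":0,"rz":0,"tx":0,"ty":0,"tz":0.5,"grip":-1},{"rx":0,"ry":0,"rz":0,"tx":0,"ty":0,"tz":0.45,"grip":-1},{"rx":0,"ry":0,"rz":0,"tx":0,"ty":0,"tz":0.05,"grip":-1}]'
python3 -c "
from h import *
plan([.6060,-.1283,.143],.207,1)"
```

```text
time_s: 11.02
ee_pos: [0.6086, -0.1278, 0.1582]
eef_rot: [3.136, -0.01, 0.208]
force: [0.3, 1.4, -1.0]
grip_width: 0.0941
t 11.02 pos [ 0.6086 -0.1278  0.1582] rpy [ 3.136 -0.01   0.208] f [ 0.3  1.4 -1. ] w 0.0941 q [-0.27  0.6   1.44 -0.    1.09  1.1 ]
  t [-0.07 -0.    0.38] r [ 0.08 -0.14  0.02]
```

```bash
python3 -m pendant '[{"rx":0.08,"ry":-0.14,"rz":0,"tx":-0.07,"ty":0,"tz":0.3,"grip":-1},{"rx":0,"ry":0,"rz":0,"tx":0,"ty":0,"tz":0.05,"grip":-1}]'
python3 -c "
from h import *
plan([.6060,-.1283,.143],.207,1)"
```

```text
time_s: 11.18
ee_pos: [0.6066, -0.1282, 0.1462]
eef_rot: [3.141, -0.002, 0.209]
force: [0.1, -0.1, -0.6]
grip_width: 0.0939
t 11.18 pos [ 0.6066 -0.1282  0.1462] rpy [ 3.141e+00 -2.000e-03  2.090e-01] f [ 0.1 -0.1 -0.6] w 0.0939 q [-0.27  0.61  1.45  0.    1.07  1.09]
  t [-0.01  0.    0.08] r [ 0.01 -0.02  0.03]
```

```bash
python3 -m pendant '[{"rx":0,"ry":0,"rz":0,"tx":-0.01,"ty":0,"tz":0.05,"grip":1},{"rx":0,"ry":0,"rz":0,"tx":0,"ty":0,"tz":0.02,"grip":1},{"rx":0,"ry":0,"rz":0,"tx":0,"ty":0,"tz":0,"grip":1},{"rx":0,"ry":0,"rz":0,"tx":0,"ty":0,"tz":0,"grip":1},{"rx":0,"ry":0,"rz":0,"tx":0,"ty":0,"tz":0,"grip":1},{"rx":0,"ry":0,"rz":0,"tx":0,"ty":0,"tz":0,"grip":1},{"rx":0,"ry":0,"rz":0,"tx":0,"ty":0,"tz":0,"grip":1}]' 20
python3 -c "
from h import *
plan([.6060,-.1283,.143],.207,1)"
```

```text
time_s: 11.77
ee_pos: [0.6075, -0.1285, 0.1476]
eef_rot: [3.139, -0.006, 0.209]
force: [-0.1, -0.5, 0.4]
grip_width: 0.0509
t 11.77 pos [ 0.6075 -0.1285  0.1476] rpy [ 3.139 -0.006  0.209] f [-0.1 -0.5  0.4] w 0.0509 q [-0.27  0.61  1.45  0.    1.07  1.09]
  t [-0.04 -0.01  0.12] r [ 0.04 -0.09  0.03]
```

```bash
python3 -m pendant '[{"rx":0.04,"ry":-0.09,"rz":0,"tx":-0.03,"ty":0,"tz":0.1,"grip":1},{"rx":0,"ry":0,"rz":0,"tx":0,"ty":0,"tz":0.01,"grip":1},{"rx":0,"ry":0,"rz":0,"tx":0,"ty":0,"tz":0.01,"grip":1},{"rx":0,"ry":0,"rz":0,"tx":0,"ty":0,"tz":0,"grip":1},{"rx":0,"ry":0,"rz":0,"tx":0,"ty":0,"tz":0,"grip":1},{"rx":0,"ry":0,"rz":0,"tx":0,"ty":0,"tz":0,"grip":1},{"rx":0,"ry":0,"rz":0,"tx":0,"ty":0,"tz":0,"grip":1}]' 40
python3 -c "
from h import *
plan([.6060,-.1283,.143],.207,1)
snap('wrist','w13')"
```

```text
time_s: 12.35
ee_pos: [0.6061, -0.1287, 0.1422]
eef_rot: [-3.141, 0.001, 0.209]
force: [-0.3, 0.1, -0.8]
grip_width: 0.0217
t 12.35 pos [ 0.6061 -0.1287  0.1422] rpy [-3.141e+00  1.000e-03  2.090e-01] f [-0.3  0.1 -0.8] w 0.0217 q [-0.27  0.62  1.45 -0.    1.07  1.09]
  t [-0.   -0.01 -0.02] r [-0.    0.01  0.03]
```

View pics/w13.png

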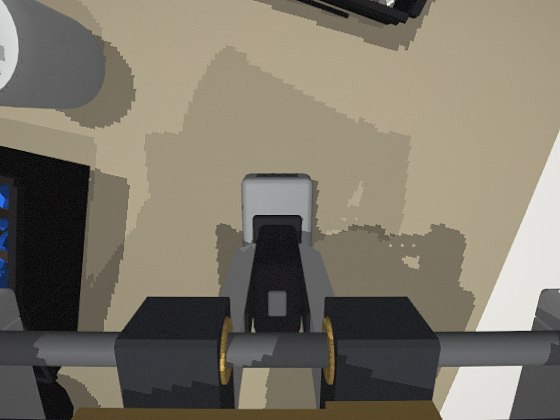

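The grip is held at 21.7 mm (expected 22), with the head straight in the tool. I'll lift to about 0.30 and take a look at the scanner in hand.

```bash
python3 -m pendant '[{"rx":0,"ry":0,"rz":0,"tx":0,"ty":0,"tz":-0.3,"grip":1},{"rx":0,"ry":0,"rz":0,"tx":0,"ty":0,"tz":-0.6,"grip":1},{"rx":0,"ry":0,"rz":0,"tx":0,"ty":0,"tz":-0.7,"grip":1},{"rx":0,"ry":0,"rz":0,"tx":0,"ty":0,"tz":-0.7,"grip":1},{"rx":0,"ry":0,"rz":0,"tx":0,"ty":0,"tz":-0.7,"grip":1},{"rx":0,"ry":0,"rz":0,"tx":0,"ty":0,"tz":-0.7,"grip":1},{"rx":0,"ry":0,"rz":0,"tx":0,"ty":0,"tz":-0.4,"grip":1},{"rx":0,"ry":0,"rz":0,"tx":0,"ty":0,"tz":-0.05,"grip":1}]' 45
python3 -c "
from h import *
plan([.50,.3,.305],.13,12)
snap('wrist','w14')"
```

```text
time_s: 13.07
ee_pos: [0.6046, -0.1284, 0.3183]
eef_rot: [-3.139, 0.006, 0.209]
force: [-0.0, -0.9, -1.6]
grip_width: 0.0217
t 13.07 pos [ 0.6046 -0.1284  0.3183] rpy [-3.139  0.006  0.209] f [-0.  -0.9 -1.6] w 0.0217 q [-0.27  0.45  1.29 -0.    1.42  1.09]
  t [-0.03 -0.92  0.03] r [-0.    0.01  0.09]
  t [-0.03 -0.92  0.03] r [-0.    0.01  0.09]
  t [-0.04 -0.92  0.03] r [-0.    0.01  0.09]
  t [-0.05 -0.92  0.03] r [-0.    0.01  0.09]
  t [-0.05 -0.92  0.03] r [-0.    0.01  0.09]
  t [-0.06 -0.92  0.03] r [-0.    0.01  0.09]
  t [-0.06 -0.92  0.03] r [-0.    0.01  0.09]
  t [-0.07 -0.92  0.03] r [-0.    0.01  0.09]
  t [-0.08 -0.92  0.03] r [-0.    0.01  0.09]
  t [-0.08 -0.91  0.03] r [-0.    0.01  0.09]
  t [-0.09 -0.91  0.03] r [-0.    0.01  0.09]
  t [-0.09 -0.91  0.03] r [-0.    0.01  0.09]
```

View pics/w14.png

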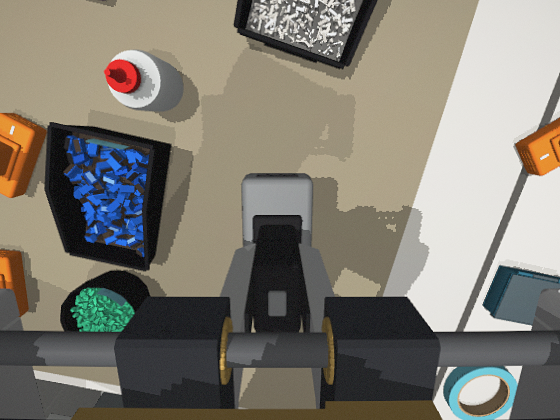

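```bash
python3 -m pendant '[{"rx":0,"ry":0,"rz":0.06,"tx":-0.03,"ty":-0.4,"tz":-0.02,"grip":1},{"rx":0,"ry":0.02,"rz":0.08,"tx":-0.03,"ty":-0.75,"tz":-0.04,"grip":1},{"rx":0,"ry":0.02,"rz":0.08,"tx":-0.04,"ty":-0.75,"tz":-0.04,"grip":1},{"rx":0,"ry":0.02,"rz":0.08,"tx":-0.05,"ty":-0.75,"tz":-0.04,"grip":1},{"rx":0,"ry":0.02,"rz":0.08,"tx":-0.05,"ty":-0.75,"tz":-0.04,"grip":1},{"rx":0,"ry":0.02,"rz":0.08,"tx":-0.06,"ty":-0.75,"tz":-0.04,"grip":1},{"rx":0,"ry":0.02,"rz":0.08,"tx":-0.06,"ty":-0.75,"tz":-0.04,"grip":1},{"rx":0,"ry":0.02,"rz":0.08,"tx":-0.06,"ty":-0.75,"tz":-0.04,"grip":1}]'
python3 -c "
from h import *
plan([.50,.3,.305],.13,8)"
```

```text
time_s: 13.78
ee_pos: [0.543, 0.0942, 0.3194]
eef_rot: [-3.136, 0.012, 0.155]
force: [0.9, 0.4, -3.6]
grip_width: 0.0216
t 13.78 pos [0.543  0.0942 0.3194] rpy [-3.136  0.012  0.155] f [ 0.9  0.4 -3.6] w 0.0216 q [0.1  0.29 1.49 0.   1.37 1.52]
  t [-0.03 -0.66  0.05] r [-0.01  0.02  0.05]
  t [-0.03 -0.66  0.05] r [-0.01  0.02  0.05]
  t [-0.04 -0.66  0.05] r [-0.01  0.02  0.05]
  t [-0.04 -0.66  0.05] r [-0.01  0.02  0.05]
  t [-0.04 -0.66  0.05] r [-0.01  0.02  0.05]
  t [-0.04 -0.66  0.05] r [-0.01  0.02  0.05]
  t [-0.05 -0.66  0.05] r [-0.01  0.02  0.05]
  t [-0.05 -0.66  0.05] r [-0.01  0.02  0.05]
```

```bash
python3 -m pendant '[{"rx":0,"ry":0.03,"rz":0.05,"tx":0.05,"ty":-0.75,"tz":-0.04,"grip":1},{"rx":0,"ry":0.03,"rz":0.05,"tx":0.05,"ty":-0.75,"tz":-0.04,"grip":1},{"rx":0,"ry":0.03,"rz":0.05,"tx":0.05,"ty":-0.75,"tz":-0.04,"grip":1},{"rx":0,"ry":0.03,"rz":0.05,"tx":0.05,"ty":-0.75,"tz":-0.04,"grip":1},{"rx":0,"ry":0.03,"rz":0.05,"tx":0.05,"ty":-0.75,"tz":-0.04,"grip":1},{"rx":0,"ry":0.03,"rz":0.05,"tx":0.05,"ty":-0.7,"tz":-0.04,"grip":1},{"rx":0,"ry":0,"rz":0,"tx":0.05,"ty":-0.3,"tz":0,"grip":1},{"rx":0,"ry":0,"rz":0,"tx":0,"ty":0,"tz":0,"grip":1}]'
python3 -c "
from h import *
plan([.5443,.3297,.29],.13,2)"
```

```text
time_s: 14.45
ee_pos: [0.5226, 0.2975, 0.3186]
eef_rot: [-3.139, 0.015, 0.137]
force: [0.1, -0.7, -3.0]
grip_width: 0.0219
t 14.45 pos [0.5226 0.2975 0.3186] rpy [-3.139  0.015  0.137] f [ 0.1 -0.7 -3. ] w 0.0219 q [0.45 0.41 1.34 0.01 1.41 1.89]
  t [ 0.33 -0.36  0.35] r [-0.02  0.11  0.05]
  t [ 0.33 -0.36  0.36] r [-0.02  0.11  0.05]
```

```bash
python3 -m pendant '[{"rx":0,"ry":0.11,"rz":0.05,"tx":0.35,"ty":-0.38,"tz":0.15,"grip":1},{"rx":0,"ry":0.11,"rz":0.05,"tx":0.3,"ty":-0.38,"tz":0.25,"grip":1},{"rx":0,"ry":0,"rz":0,"tx":0,"ty":0,"tz":0.25,"grip":1},{"rx":0,"ry":0,"rz":0,"tx":0,"ty":0,"tz":0,"grip":1}]'
python3 -c "
from h import *
plan([.5443,.3297,.26],.13,1)
snap('wrist','w15')"
```

```text
time_s: 14.78
ee_pos: [0.5447, 0.3295, 0.2874]
eef_rot: [3.141, 0.005, 0.13]
force: [-0.6, -0.2, -2.2]
grip_width: 0.0216
t 14.78 pos [0.5447 0.3295 0.2874] rpy [3.141 0.005 0.13 ] f [-0.6 -0.2 -2.2] w 0.0216 q [0.49 0.51 1.27 0.   1.37 1.93]
  t [-0.01 -0.01  0.68] r [0.01 0.07 0.  ]
```

View pics/w15.png

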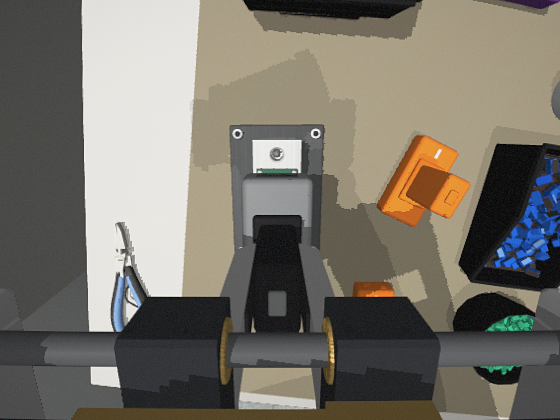

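The scanner (columns 243–313) and carrier (252–302) are centred and parallel. Lowering in stages.

```bash
python3 -m pendant '[{"rx":0,"ry":0.06,"rz":0,"tx":0,"ty":0,"tz":0.3,"grip":1},{"rx":0,"ry":0,"rz":0,"tx":0,"ty":0,"tz":0.4,"grip":1},{"rx":0,"ry":0,"rz":0,"tx":0,"ty":0,"tz":0.3,"grip":1},{"rx":0,"ry":0,"rz":0,"tx":0,"ty":0,"tz":0.1,"grip":1},{"rx":0,"ry":0,"rz":0,"tx":0,"ty":0,"tz":0,"grip":1}]'
python3 -c "
from h import *
plan([.5443,.3297,.216],.13,1)
s=snap('side','s16')
cv2.imwrite('pics/s16z.png',cv2.resize(s['pixels'][220:350,140:290],None,fx=4.5,fy=4.5,interpolation=cv2.INTER_CUBIC))"
```

```text
time_s: 15.25
ee_pos: [0.5451, 0.3243, 0.2448]
eef_rot: [3.141, -0.001, 0.126]
force: [0.8, 0.2, -2.6]
grip_width: 0.0222
t 15.25 pos [0.5451 0.3243 0.2448] rpy [ 3.141e+00 -1.000e-03  1.260e-01] f [ 0.8  0.2 -2.6] w 0.0222 q [ 0.48  0.54  1.33 -0.    1.28  1.92]
  t [-0.   -0.14  0.72] r [ 0.   -0.02 -0.05]
```

View pics/s16z.png

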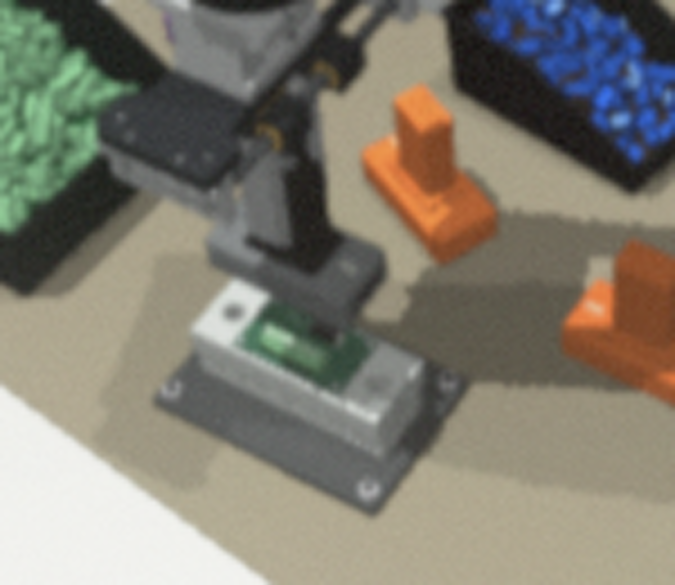

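```bash
python3 -m pendant '[{"rx":0,"ry":-0.02,"rz":-0.05,"tx":0,"ty":-0.14,"tz":0.15,"grip":1},{"rx":0,"ry":0,"rz":0,"tx":0,"ty":0,"tz":0.15,"grip":1},{"rx":0,"ry":0,"rz":0,"tx":0,"ty":0,"tz":0.1,"grip":1},{"rx":0,"ry":0,"rz":0,"tx":0,"ty":0,"tz":0,"grip":1},{"rx":0,"ry":0,"rz":0,"tx":0,"ty":0,"tz":0,"grip":1}]'
python3 -c "
from h import *
plan([.5443,.3297,.216],.13,1)"
```

```text
time_s: 15.72
ee_pos: [0.5449, 0.3306, 0.2302]
eef_rot: [-3.141, -0.003, 0.13]
force: [-0.1, 0.5, -1.8]
grip_width: 0.0218
t 15.72 pos [0.5449 0.3306 0.2302] rpy [-3.141e+00 -3.000e-03  1.300e-01] f [-0.1  0.5 -1.8] w 0.0218 q [ 0.49  0.55  1.33 -0.    1.25  1.93]
  t [-0.02  0.02  0.36] r [-0.01 -0.04  0.  ]
```

```bash
python3 -m pendant '[{"rx":0,"ry":-0.03,"rz":0,"tx":-0.01,"ty":0.02,"tz":0.2,"grip":1},{"rx":0,"ry":0,"rz":0,"tx":0,"ty":0,"tz":0.1,"grip":1},{"rx":0,"ry":0,"rz":0,"tx":0,"ty":0,"tz":0.03,"grip":1},{"rx":0,"ry":0,"rz":0,"tx":0,"ty":0,"tz":0,"grip":1},{"rx":0,"ry":0,"rz":0,"tx":0,"ty":0,"tz":0,"grip":1}]'
python3 -c "
from h import *
plan([.5443,.3297,.216],.13,1)
s=snap('side','s17');w=snap('wrist','w17')
plan([.5443,.3297,.216],.13,1)
cv2.imwrite('pics/s17z.png',np.hstack([cv2.resize(s['pixels'][240:350,150:260],(400,400),interpolation=cv2.INTER_CUBIC),cv2.resize(w['pixels'][110:250,205:345],(400,400),interpolation=cv2.INTER_CUBIC)]))"
```

```text
time_s: 16.13
ee_pos: [0.5447, 0.3297, 0.2157]
eef_rot: [-3.141, -0.001, 0.13]
force: [0.4, -0.0, -2.4]
grip_width: 0.0217
t 16.13 pos [0.5447 0.3297 0.2157] rpy [-3.141e+00 -1.000e-03  1.300e-01] f [ 0.4 -0.  -2.4] w 0.0217 q [0.49 0.57 1.35 0.   1.22 1.93]
  t [-0.01 -0.   -0.01] r [-0.01 -0.01  0.01]
t 16.23 pos [0.5447 0.3297 0.2158] rpy [-3.141e+00 -1.000e-03  1.300e-01] f [-0.1 -0.1 -2.7] w 0.0217 q [0.49 0.57 1.35 0.   1.22 1.93]
  t [-0.01 -0.   -0.  ] r [-0.02 -0.01  0.01]
```

View pics/s17z.png

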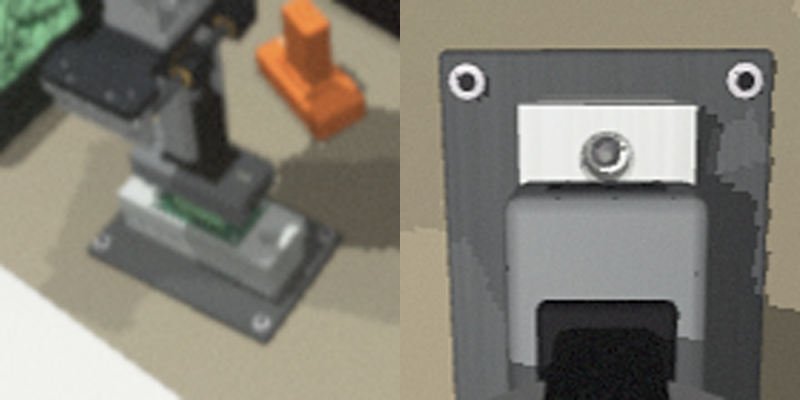

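The scanner hovers centred and parallel, with a visible gap. One numeric check of the height in the side view and of the row in the top view.

Run:
```python
from h import *
s=load('s17')
R=Ro.from_euler('z',.13).as_matrix()
for l in[(-.045,.022),(-.045,-.022),(.045,.022)]:
  for z in(.0736,.1016):
    u,v=proj(s,R@np.array([*l,0])+[.5447,.3297,z]);print(l,z,'zoom px',round((u-150)*400/110),round((v-240)*400/110))
t=snap('top','t17')
d=cv2.absdiff(t['pixels'],load('top0')['pixels'])[170:295,232:280].max(2);print('row diff frac',(d>40).mean())
a=np.hstack([cv2.resize(x['pixels'][165:300,225:290],None,fx=4,fy=4) for x in(load('top0'),t)]);cv2.imwrite('pics/row.png',a)
print(ctrl.get_obs()['joint_vel'])
```

```text
(-0.045, 0.022) 0.0736 zoom px 238 231
(-0.045, 0.022) 0.1016 zoom px 234 206
(-0.045, -0.022) 0.0736 zoom px 274 184
(-0.045, -0.022) 0.1016 zoom px 272 158
(0.045, 0.022) 0.0736 zoom px 127 177
(0.045, 0.022) 0.1016 zoom px 122 151
row diff frac 0.016
[ 0.00067068 -0.00118049 -0.00025678 -0.00050776  0.00146329 -0.00075581]
```

View pics/row.png

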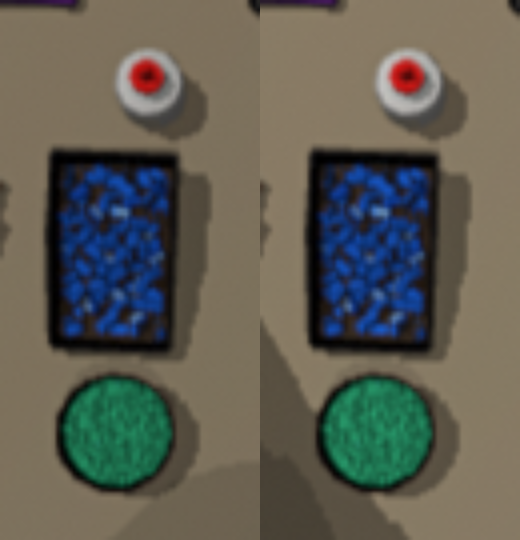

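The row is unchanged, and the head's corner is about where it should be (predicted (238,231), seen near (240,226)). Handing in.

```bash
python3 -c "
from station import ctrl
print(ctrl.hand_in()); o=ctrl.get_obs(); print(o['time_s'],o['ee_pos'],o['grip_width'],o['force'])"
```

```text
the job is handed in; nothing more can be done
None
the job is handed in; nothing more can be done
```

I seated the carrier on the fixture and released it. I then lifted the scanner by its grip, carried it over the row, and handed in at about 16 s with it hovering above the board. The hand-in gives no verdict, so the results below are my own last checks.

- **Carrier:** The pegs show in both holes. In the wrist view its centre is within about 1 mm of the fixture's, with matching yaw (0.13 rad). Its height was only inferred from the tool height when it stopped on the seat. Pressing it down peaked at about 50 N on the wrist.
- **Scanner:** The underside is about 74 mm above the bench, or about 44 mm above the carrier's origin and 13 mm above the tallest part. It is centred within about 1–2 mm, aligned and upright. It is held at 21.7 mm finger opening with a 45 N grip command, and the joints are at rest.
- **Row:** Cup, bin and bottle look the same in the top view before and after.
- **Disagreements:**
  - The cameras differed by 1–3 mm, within their stated calibration. The wrist camera reads about 1.5 mm to one side of the tool axis, which I allowed for.
  - One automatic top-view outline of the seated carrier was cut short (93 mm instead of 124 mm), so I discarded it.
  - The scanner's corner in the side view was about 1.5 image pixels from the prediction.

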